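# Gauge three drilled handle blanks and set aside the short one

## Robot

A 6-joint arm with a two-finger parallel gripper is mounted at the origin on a cart in front of the work surface, level with it; the furniture and walls round the work are solid. World frame = base frame: x ahead of the robot, y to its left, z up, the work surface at z = 0. Lengths are in m, angles in rad, forces in N, time in s.
With the tool pointing down it reaches from about 0.25 to 0.8 m from the base axis. Payload 8.5 kg.
Tool frame: the origin (TCP) lies on the centre line of the jaws, within the pads' length; the fingertips stand 25 mm ahead of it and the grasp point (between the pads) lies 6 mm ahead of it (tcp_to_tips is the distance from the TCP to the fingertips, in m); x points along the fingers, y is the direction in which the jaws open and shut, and the axes are right-handed (so a half turn about x gives the same grasp; the last joint's range is limited). The gripper opens to 85 mm and grips with 20 to 120 N. Pads are 22 mm wide; open, the fingers measure 114 mm over their backs; the gripper's body (76 mm by 85 mm) begins 54 mm behind the grasp point. The pads swing forward as they close: fully open they stand 13 mm farther back than shut.
Start: joints at [1.228, 0.238, -0.013, 1.319, 0, 1.571], TCP at [0.176, 0.494, 0.256] pointing down, gripper open.
Joint ranges: [-2.66, 2.66], [-1.03, 1.9], [-1.14, 1.46], [-1.82, 2.27], [-1.45, 1.34], [-3.14, 3.14]. Speed limits (rad/s): [2.22, 2.22, 2.79, 3.14, 3.14, 3.14].

## Interface

Orientations are given as a rotation vector (axis times angle).
In Python, from workcell import * gives the robot as it stands. The module is installed in compiled form; this text tells all that it offers.
- The arm moves only by the tool play_rows, never from a script. Its argument "increments" is a list of rows, each a list of 2 entries, a list of its own where there are three numbers: the shift along the tool's x, y, z in units of 40 mm (1.0 is 40 mm), then the turn, a rotation vector about the tool's x, y, z in degrees. A call has 1 to 20 rows; each row is the pose to reach, as a shift and turn from the pose commanded when the call began, along the tool's axes at that moment; what a row does not reach only later rows make up. A row lasts 1/12 s, in which the tool goes at most 41.7 mm and 7.16 degrees, less where a joint would pass 70% of its speed; a pose out of reach is approached as far as the arm can. A call with a gripper value outside its range is refused whole. "jaw" is the gripper's target within -1 to 1 (shut at 1, half-way at 0, fully open at -1), set as the call begins (left out, the last holds). The fingers move at their own pace and stop on an object; the grip force is fixed at half the most. Time passes only in rows, so rows that repeat a pose let the fingers close. It gives the time, the measured TCP pose, the force and the opening at its end, in the units of the state.
- state(): the state, without advancing time (a new reading comes with each control period).
- read_camera(name): name is "scene" or "side" or "wrist"; returns a dict with "img" (384x512x3 uint8, blue, green, red), "fx", "fy", "cx", "cy" (pixels), "cam_to_world" (4x4, takes a point from camera to world coordinates). Camera axes: x right, y down, z forward; pixel columns grow to the right and rows downward; lengths in m; the calibration is good to about 2 mm. The wrist camera is an equidistant fisheye: a pixel r from the principal point sees the ray r / f radians off the axis. A picture is of the moment at which its call begins. There is no depth.
- hand_in(): hands the job in, once; it reports no verdict.
Trained networks look in a picture, given as the dict that the camera call returned (one of the last four; its "shot" number tells which), for a name from the list of things; names that differ only in an ending like _2 or _b are one class to them, and where a whole thing is asked for, a point or a joint stands for the part that bears it (a point fixed in the world has none). Each returns a list of dicts, best first, with "confidence" (0 to 1); they miss things now and then, are a little off and sometimes report something else, mostly with a low value. They report only what shows in the picture. A call takes as long as a camera call. They do not tell look-alikes from the thing itself.
- outline_of(picture, target): "region" (384x512 bool, what is visible of it) and "point" ([column, row] in pixels, amid what is visible of it).
- tip_of(picture, target): "point" ([column, row] in pixels: a listed point, or the origin of a listed thing).
The state is a dict: "t": time; "joint_pos": joint angles; "qvel": joint speeds; "effort": joint torques, N m; "tcp_pos": TCP position; "tcp_rot": TCP orientation; "wrist_force": force on the tool from outside, world axes, zero at the start; "ft_torque": the same for the moment, N m; "finger_gap": opening from 0.0 (shut) to 1.0 (fully open).
Only numpy, scipy, OpenCV 4.12 (cv2) and the standard library are available. Lean on these libraries where they do the work, as an engineer would, in place of code of your own. Each camera call takes 0.05 s, during which the arm holds its last target.

## Task

One of the three drilled handle blanks has been bored too short. Find it with the depth rod: slide the rod gently down the bores until it bottoms, press it lightly on the bottom for a moment, and see how much of it stays out. Put the rod back in its hole in the drill stand, then stand the short blank upright on the steel bench block for redrilling, leaving the other two blanks and the glue bottle where they are.

Things in the scene. Friction and masses are not known exactly. Their poses are not given: they have to be found in the camera images.
- rod_head (a point): Loose 70 g depth rod, steel, 120 mm long: shaft 8 mm in diameter with a fine ring every 10 mm and a slightly chamfered foot; dark ribbed head on top, 16 mm in diameter, 25 mm high, to hold it by. It starts upright in the stand's hole. Point: on the axis in the middle of the head, 106.5 mm above the foot, 13.5 mm below the top; z runs up the rod.
- rod_tip (a point): Centre of the flat foot of the depth rod, 106.5 mm below rod_head on the rod's axis; z runs up along the rod.
- stand_hole (a point): Fixed drill stand: wooden block 52 x 104 x 42 mm (x, y, z), six drill shanks (up to 49 mm above its top) in its -y half, one round hole for the depth rod (9.8 mm wide, 32 mm deep) near its +y end. Point: centre of that hole's mouth, on the block's top, 42 mm above the bench; the block's middle lies 30 mm from it along -y. The standing rod's foot is 32 mm below it.
- bench_block_top (a point): Steel bench block, fixed: a plain grey block 110 x 134 mm (x, y) and 58 mm high with a flat top, to the right of the bench vice (about 16 cm high) that stands between it and the blanks. Point: centre of its top, 58 mm above the bench; x, y square to its sides. The short blank has to stand on this top.
- blank_1_mid (a point): One of three like handle blanks, loose, 130 to 210 g: square wooden block 42 x 42 x 90 mm on end, a round bore 9.2 mm wide, slightly chamfered, down the middle from its top. Good bores are 60 mm deep, the short one 44 mm; exactly one is short, any of the three (numbers tell nothing). Point: the blank's centre, 45 mm below the bore's mouth; x, y square to its sides, z up the bore.
- blank_2_mid (a point): The same for handle blank 2: centre of the block, 45 mm below the bore's mouth; axes as for blank 1. (Where the rules name floor_short, floor_a or floor_b, they mean the wood at the bottom of the short bore and of the two good ones; it stays at the bottom when an upright blank is moved.)
- blank_3_mid (a point): The same for handle blank 3: centre of the block, 45 mm below the bore's mouth; axes as for blank 1. The three blanks stand roughly side by side, 10 cm or so apart.
- glue_center (a point): Glue bottle, loose, 38 mm in diameter and 123 mm high, standing among the task's things; not to be disturbed. Point: on its axis, 50 mm above the bench.
Things that resemble listed ones, but are neither listed nor needed, are in the scene too. What is shaped like the part that bears blank_3_mid but purple or red is not meant.

How it is judged:
By the outcome, as a careful person would: the job done as asked, in the order asked, and still so for the second after the job is handed in, with the robot touching nothing.
It also fails if it takes over 72 s, if anything falls off the work surface, if the arm or the gripper's body presses on something with over 40 N, if the wrist force passes 120 N, or if a joint passes its speed limit or range.

## Working session

There is one attempt and no reset: what is moved stays moved. The work goes in short steps, Python scripts to look and compute and a tool call to move; the robot and the scene stay as the last step left them, time stands still between calls to the robot, and variables do not carry over. Pictures are saved under pics/ and viewed, and the job is handed in when it is done.

Besides the shell and the picture viewer there is one more tool, called after "Request:" in YAML: its name, and indented under it one key for each argument. play_rows: Moves the arm, as the interface text tells. Its arguments: {"type":"object","properties":{"increments":{"type":"array","items":{"type":"array"}},"jaw":{"type":"number"}},"required":["increments"]}

```bash
mkdir -p pics; cat > h.py <<'E'
from workcell import *
import numpy as np, cv2
from scipy.spatial.transform import Rotation as R
def ray(p,px):
    M=np.array(p['cam_to_world']);u=(px[0]-p['cx'])/p['fx'];v=(px[1]-p['cy'])/p['fy']
    d=M[:3,:3]@np.array([u,v,1.]);return M[:3,3],d/np.linalg.norm(d)
def wray(p,px):
    M=np.array(p['cam_to_world']);u=(px[0]-p['cx'])/p['fx'];v=(px[1]-p['cy'])/p['fy']
    r=np.hypot(u,v);s=np.sin(r)/r if r>1e-9 else 1
    return M[:3,3],M[:3,:3]@np.array([u*s,v*s,np.cos(r)])
def atz(o,d,z): return o+d*(z-o[2])/d[2]
def tri(a,b):
    A=[];B=[]
    for o,d in (a,b):
        P=np.eye(3)-np.outer(d,d);A.append(P);B.append(P@o)
    return np.linalg.lstsq(np.vstack(A),np.hstack(B),rcond=None)[0]
def proj(p,X):
    M=np.linalg.inv(np.array(p['cam_to_world']));c=M[:3,:3]@X+M[:3,3]
    return c[0]/c[2]*p['fx']+p['cx'],c[1]/c[2]*p['fy']+p['cy']
def wproj(p,X):
    M=np.linalg.inv(np.array(p['cam_to_world']));c=M[:3,:3]@X+M[:3,3]
    n=np.hypot(c[0],c[1]);th=np.arctan2(n,c[2]);return c[0]/n*th*p['fx']+p['cx'],c[1]/n*th*p['fy']+p['cy']
E
python3 - <<'E'
from h import *
s=state();print({k:np.round(v,3) for k,v in s.items()})
print(R.from_rotvec(s['tcp_rot']).as_matrix().round(2))
for n in ('scene','side','wrist'):
    p=read_camera(n);cv2.imwrite(f'pics/{n}0.png',p['img'])
    print(n,np.round(p['cam_to_world'],3).tolist(),p['fx'],p['cx'],p['cy'])
    for t in ('rod_head','rod_tip','stand_hole','bench_block_top','blank_1_mid','glue_center'):
        print(t,[(np.round(d['point'],1).tolist(),round(d['confidence'],2)) for d in tip_of(p,t)])
E
```

```text
{'t': np.float64(0.0), 'joint_pos': array([ 1.228,  0.239, -0.014,  1.319,  0.   ,  1.571]), 'qvel': array([-0.   , -0.   ,  0.001,  0.002, -0.   , -0.001]), 'effort': array([-0.0000e+00, -5.3878e+01,  3.4643e+01,  1.8000e-02,  0.0000e+00,
        0.0000e+00]), 'tcp_pos': array([0.176, 0.494, 0.256]), 'tcp_rot': array([ 0.268,  1.554, -0.27 ]), 'wrist_force': array([-0.568,  0.621,  0.498]), 'ft_torque': array([ 0.047, -0.038, -0.016]), 'finger_gap': np.float64(0.996)}
[[-0.    0.34  0.94]
 [-0.    0.94 -0.34]
 [-1.   -0.   -0.  ]]
scene [[0.772, -0.424, 0.473, -0.085], [-0.635, -0.524, 0.567, -0.459], [0.008, -0.739, -0.674, 0.93], [0.0, 0.0, 0.0, 1.0]] 405.5047397513482 257.2470294124403 191.41968972480717
rod_head [([207.3, 186.7], 0.66)]
rod_tip [([207.3, 209.2], 0.63)]
stand_hole [([213.4, 200.7], 0.82)]
bench_block_top [([387.4, 313.7], 0.88)]
blank_1_mid [([270.1, 202.5], 0.71)]
glue_center [([282.3, 176.4], 0.71)]
side [[-0.901, -0.284, 0.328, -0.079], [-0.433, 0.567, -0.701, 1.514], [0.013, -0.774, -0.634, 1.246], [0.0, 0.0, 0.0, 1.0]] 465.28286712805686 251.1180547557007 191.9166558491051
rod_head [([272.4, 210.5], 0.61), ([246.9, 197.3], 0.29)]
rod_tip []
stand_hole [([270.4, 227.3], 0.81)]
bench_block_top [([300.5, 140.4], 0.66)]
blank_1_mid [([246.2, 195.6], 0.56)]
glue_center [([214.1, 202.0], 0.59)]
wrist [[0.336, 0.91, 0.242, 0.114], [0.942, -0.324, -0.087, 0.517], [-0.001, 0.258, -0.966, 0.374], [0.0, 0.0, 0.0, 1.0]] 297.3186396354542 253.59529609679447 193.33378168712747
rod_head []
rod_tip []
stand_hole []
bench_block_top []
blank_1_mid []
glue_center []
```

```bash
cd pics; python3 -c "
import cv2
for n in ('scene','side','wrist'):
    i=cv2.imread(n+'0.png');cv2.imwrite(n+'0b.png',cv2.resize(i,(800,600),interpolation=cv2.INTER_CUBIC))"
```

```text
(no output)
```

View pics/scene0b.png

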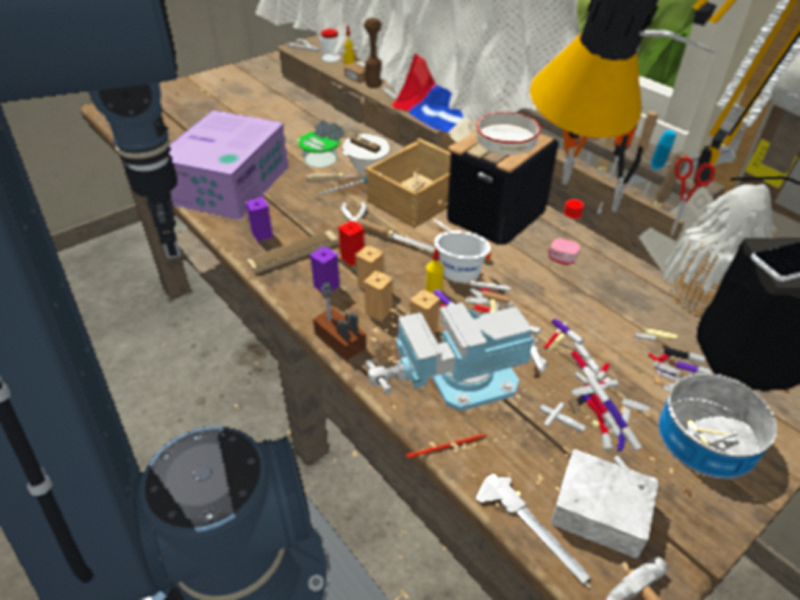

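View pics/side0b.png

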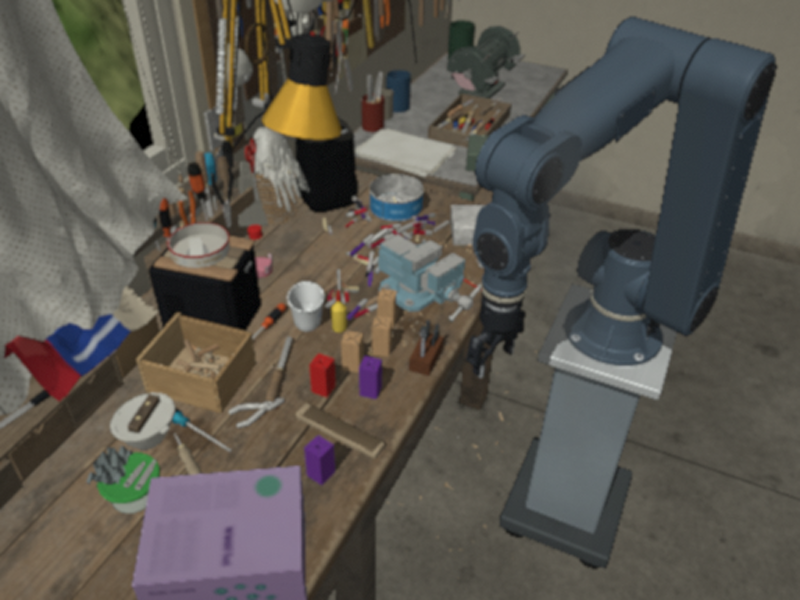

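View pics/wrist0b.png

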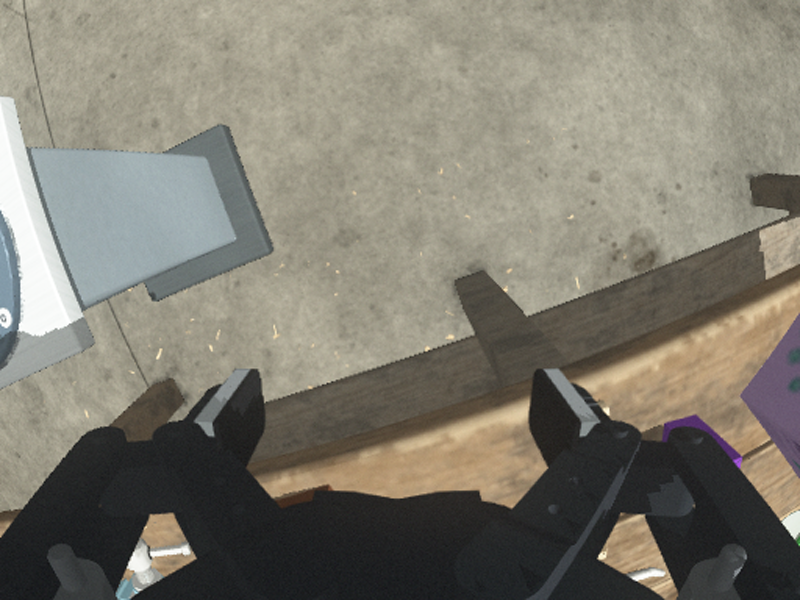

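```bash
python3 - <<'E'
from h import *
for n in ('scene','side'):
    p=read_camera(n)
    for t in ('blank_1_mid','rod_head','glue_center','stand_hole'):
        for d in outline_of(p,t):
            ys,xs=np.nonzero(d['region']);print(n,t,d['point'],round(d['confidence'],2),xs.min(),xs.max(),ys.min(),ys.max()) if len(xs) else 0
    c={'scene':(190,140,130,100),'side':(190,170,130,100)}[n]
    i=p['img'][c[1]:c[1]+c[3],c[0]:c[0]+c[2]]
    cv2.imwrite(f'pics/{n}1.png',cv2.resize(i,None,fx=6,fy=6,interpolation=cv2.INTER_CUBIC))
    cv2.imwrite(f'pics/{n}_full.png',p['img'])
E
```

```text
scene blank_1_mid [274.2, 196.4] 0.86 263 281 186 212
scene rod_head [207.5, 186.8] 0.38 207 211 181 195
scene rod_head [240.1, 188.7] 0.38 233 251 174 204
scene glue_center [277.2, 177.8] 0.77 273 284 159 187
scene stand_hole [218.8, 210.4] 0.76 201 235 198 230
scene stand_hole [236.9, 169.2] 0.66 228 245 158 183
side blank_1_mid [247.7, 193.6] 0.76 242 253 185 205
side blank_1_mid [240.3, 213.3] 0.71 238 250 203 226
side rod_head [295.4, 141.2] 0.69 289 306 130 156
side rod_head [270.6, 211.4] 0.55 269 273 209 216
side glue_center [216.8, 204.1] 0.63 213 221 185 211
side stand_hole [272.8, 225.0] 0.66 262 283 205 239
```

View pics/scene1.png

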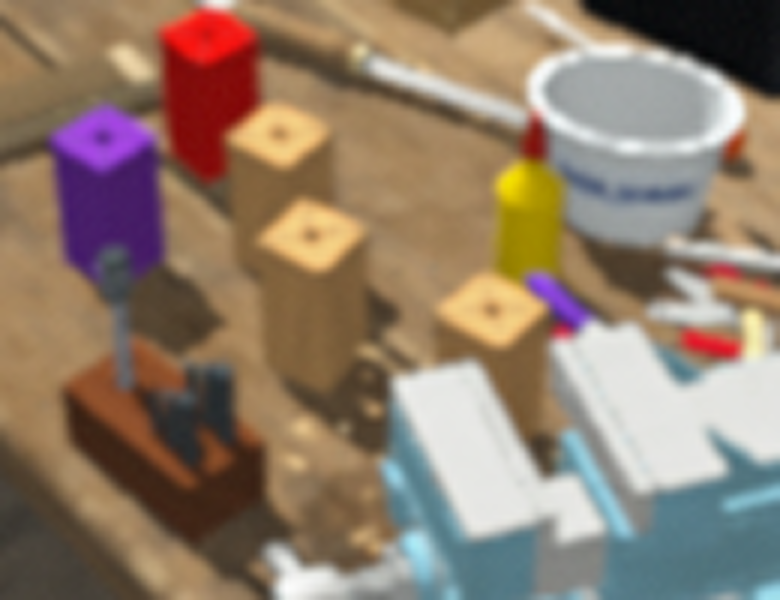

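View pics/side1.png

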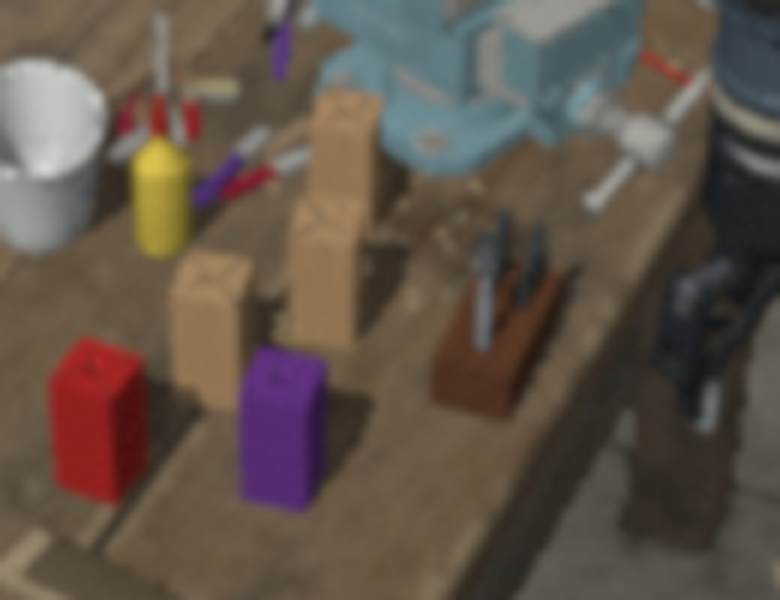

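Meant blanks: the three wood-coloured ones at scene pixels (236,162), (242,179), (272,191); the purple (two) and red ones are excluded by the description. The rod is the light shaft with dark head at scene (209,185), at the +y end of the brown stand; the dark shanks at (222,208) are the drills.

```bash
python3 - <<'E'
from h import *
a=read_camera('scene');b=read_camera('side')
f=lambda x,y,o:((x+.5)/6-.5+o[0],(y+.5)/6-.5+o[1])
S=(190,140);D=(190,170)
pts={'A':((280,133),(208,270)),'B':((312,235),(330,213)),'C':((491,310),(347,105))}
for k,(u,v) in pts.items():
    ra=ray(a,f(*u,S));rb=ray(b,f(*v,D))
    print(k,'scene z.09',atz(*ra,.09).round(4),'side',atz(*rb,.09).round(4),'tri',tri(ra,rb).round(4))
for k,(u,v) in {'head':((116,272),(487,252)),'foot':((125,385),(483,347))}.items():
    ra=ray(a,f(*u,S));rb=ray(b,f(*v,D));z={'head':.1165,'foot':.042}[k]
    print(k,atz(*ra,z).round(4),atz(*rb,z).round(4),tri(ra,rb).round(4))
# stand corners top, blank yaw corners in scene z=.09
for nm,cs,z in (('stand',((137,335),(65,392),(197,467),(268,435)),.042),('A',((276,103),(228,138),(283,167),(332,135)),.09),('B',((307,198),(258,238),(320,272),(370,235)),.09),('C',((488,272),(437,310),(497,348),(550,305)),.09)):
    P=[atz(*ray(a,f(*c,S)),z)[:2] for c in cs];print(nm,np.round(P,4).tolist(),np.mean(P,0).round(4))
# block
tb=[(387.4,313.7)];print('block',atz(*ray(a,tb[0]),.058).round(4),atz(*ray(b,(300.5,140.4)),.058).round(4))
for d in tip_of(a,'glue_center'):print(atz(*ray(a,d['point']),.05).round(4))
print('gl cap',[atz(*ray(a,f(535,125,S)),.123).round(3),atz(*ray(b,f(160,140,D)),.1).round(3)])
print(state()['t'])
E
```

```text
A scene z.09 [0.5437 0.4048 0.09  ] side [0.5505 0.3991 0.09  ] tri [0.5456 0.4035 0.0927]
B scene z.09 [0.5042 0.3248 0.09  ] side [0.507  0.3175 0.09  ] tri [0.5035 0.3221 0.0935]
C scene z.09 [0.5393 0.2206 0.09  ] side [0.5452 0.2147 0.09  ] tri [0.5408 0.2195 0.0925]
head [0.3912 0.3394 0.1165] [0.3922 0.3347 0.1165] [0.3906 0.3374 0.1188]
foot [0.3879 0.3357 0.042 ] [0.3896 0.3394 0.042 ] [0.3897 0.3377 0.04  ]
stand [[0.4147, 0.3634], [0.3606, 0.3511], [0.3823, 0.2638], [0.4238, 0.2594]] [0.3953 0.3094]
A [[0.5585, 0.428], [0.5186, 0.4193], [0.5269, 0.3799], [0.5651, 0.3853]] [0.5423 0.4031]
B [[0.5209, 0.3507], [0.4805, 0.3408], [0.4893, 0.2988], [0.5281, 0.3055]] [0.5047 0.3239]
C [[0.5574, 0.2438], [0.5178, 0.238], [0.5231, 0.1972], [0.5654, 0.2044]] [0.5409 0.2208]
block [ 0.4939 -0.2591  0.058 ] [ 0.4937 -0.2455  0.058 ]
[0.6464 0.303  0.05  ]
[0.3819 0.3377 0.05  ]
gl cap [array([0.63 , 0.291, 0.123]), array([0.632, 0.312, 0.1  ])]
1.7
```

```bash
cat >> h.py <<'E'
def inc(pos,yaw,tilt=None):
    """rows numbers to go to world pos with tool down, tool y at yaw deg"""
    s=state();R0=R.from_rotvec(s['tcp_rot']).as_matrix()
    y=np.array([np.cos(np.radians(yaw)),np.sin(np.radians(yaw)),0]);x=np.array([0,0,-1.])
    Rt=np.c_[x,y,np.cross(x,y)]
    if tilt is not None: Rt=tilt@Rt
    sh=R0.T@(np.array(pos)-s['tcp_pos'])/.04
    tr=np.degrees(R.from_matrix(R0.T@Rt).as_rotvec())
    print('inc',sh.round(3).tolist(),tr.round(2).tolist(),'t',round(s['t'],2),'gap',round(s['finger_gap'],3),'F',np.round(s['wrist_force'],1))
E
python3 -c "
from h import *
inc((.390,.337,.24),10)"
```

```text
inc [0.407, -1.912, 6.351] [60.36, 0.0, 0.01] t 1.7 gap 0.999 F [0.1 0.3 0.3]
```

Request:
play_rows:
  increments:
    - [[0.4,-1.91,6.35],[60.4,0,0]]
    - [[0.4,-1.91,6.35],[60.4,0,0]]
    - [[0.4,-1.91,6.35],[60.4,0,0]]
    - [[0.4,-1.91,6.35],[60.4,0,0]]
    - [[0.4,-1.91,6.35],[60.4,0,0]]
    - [[0.4,-1.91,6.35],[60.4,0,0]]
    - [[0.4,-1.91,6.35],[60.4,0,0]]
    - [[0.4,-1.91,6.35],[60.4,0,0]]
    - [[0.4,-1.91,6.35],[60.4,0,0]]
    - [[0.4,-1.91,6.35],[60.4,0,0]]
    - [[0.4,-1.91,6.35],[60.4,0,0]]
  jaw: -0.3

```text
t: 2.62
tcp_pos: [0.39, 0.337, 0.2403]
tcp_rot: [1.079, 1.287, -1.079]
wrist_force: [0.7, 0.1, 0.1]
finger_gap: 0.65
```

```bash
python3 - <<'E'
from h import *
p=read_camera('wrist');print(state()['tcp_pos'].round(4),state()['t'])
np.save('w1.npy',p,allow_pickle=True)
cv2.imwrite('pics/w1.png',cv2.resize(p['img'],(800,600),interpolation=cv2.INTER_CUBIC))
for t in ('rod_head','stand_hole','blank_1_mid'):
    print(t,[(np.round(d['point'],1).tolist(),round(d['confidence'],2)) for d in tip_of(p,t)])
print('expected head px',wproj(p,np.array([.39,.337,.13])))
E
```

```text
[0.3899 0.3372 0.2403] 2.6667
rod_head [([251.3, 196.0], 0.98)]
stand_hole [([252.0, 177.4], 0.72), ([396.8, 145.8], 0.46)]
blank_1_mid []
expected head px (np.float64(254.48370046475657), np.float64(198.7951871221267))
```

View pics/w1.png

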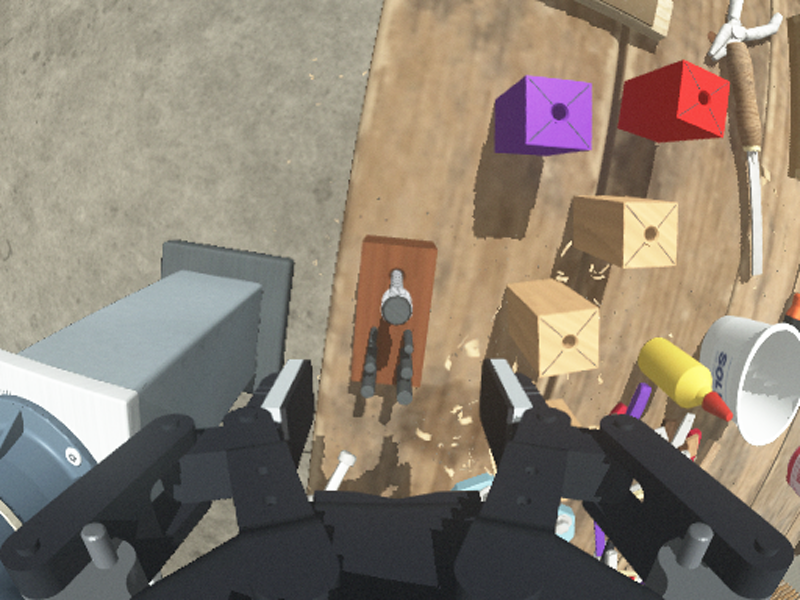

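```bash
python3 - <<'E'
from h import *
p=np.load('w1.npy',allow_pickle=True).item()
i=p['img'][165:245,210:300];cv2.imwrite('pics/w1c.png',cv2.resize(i,None,fx=7,fy=7,interpolation=cv2.INTER_CUBIC))
k=.64
for n,u,z in (('A',(650.5,233),.09),('B',(569.5,341),.09),('headtop',(397,311),.13)):
    print(n,atz(*wray(p,((u[0]+.5)*k-.5,(u[1]+.5)*k-.5)),z).round(4))
for n,cs,z in (('A',((677,198),(625,197),(624,268),(677,266)),.09),('B',((597,307),(537,318),(542,376),(599,372)),.09),('stand',((364,238),(436,243)),.042)):
    P=[atz(*wray(p,(c[0]*k,c[1]*k)),z)[:2].round(4).tolist() for c in cs];print(n,P)
E
```

```text
A [0.5426 0.4047 0.09  ]
B [0.5043 0.3249 0.09  ]
headtop [0.3896 0.3369 0.13  ]
A [[0.5578, 0.4318], [0.5184, 0.4222], [0.5293, 0.3784], [0.5704, 0.3882]]
B [[0.5172, 0.3501], [0.4783, 0.336], [0.4926, 0.2983], [0.5331, 0.3068]]
stand [[0.3628, 0.3589], [0.412, 0.3642]]
```

View pics/w1c.png

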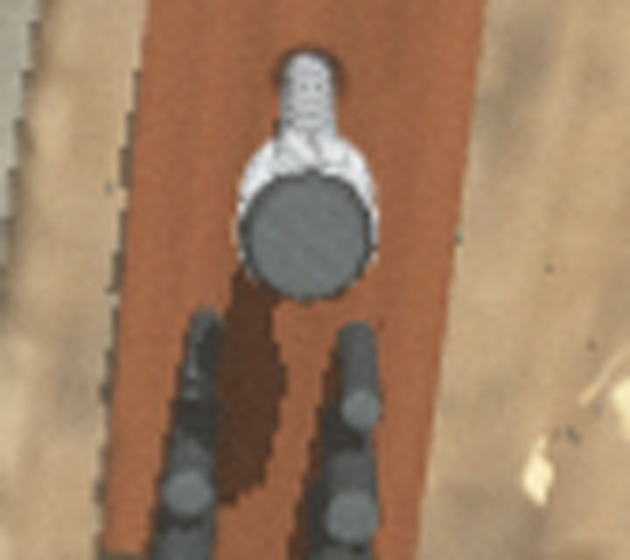

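```bash
python3 -c "
from h import *
inc((.3893,.3373,.1235),10)"
```

```text
inc [2.921, -0.011, -0.002] [0.07, 0.0, -0.0] t 2.82 gap 0.653 F [0.1 0.4 0.2]
```

Request:
play_rows:
  increments:
    - [[0.8,-0.01,0],[0,0,0]]
    - [[1.6,-0.01,0],[0,0,0]]
    - [[2.2,-0.01,0],[0,0,0]]
    - [[2.7,-0.01,0],[0,0,0]]
    - [[2.92,-0.01,0],[0,0,0]]
    - [[2.92,-0.01,0],[0,0,0]]

```text
t: 3.32
tcp_pos: [0.3886, 0.3364, 0.1218]
tcp_rot: [1.077, 1.287, -1.082]
wrist_force: [-0.9, -0.4, 0.8]
finger_gap: 0.649
```

Request:
play_rows:
  increments:
    - [[0,0,0],[0,0,0]]
    - [[0,0,0],[0,0,0]]
    - [[0,0,0],[0,0,0]]
    - [[0,0,0],[0,0,0]]
    - [[0,0,0],[0,0,0]]
    - [[0,0,0],[0,0,0]]
    - [[0,0,0],[0,0,0]]
    - [[0,0,0],[0,0,0]]
  jaw: 1

```text
t: 3.98
tcp_pos: [0.3902, 0.3376, 0.1248]
tcp_rot: [1.082, 1.286, -1.078]
wrist_force: [0.0, -0.7, 6.4]
finger_gap: 0.167
```

```bash
python3 - <<'E'
from h import *
p=read_camera('wrist');s=state();print(s['tcp_pos'].round(4),s['t'],s['finger_gap'],s['wrist_force'].round(1))
cv2.imwrite('pics/w2.png',cv2.resize(p['img'][100:330,130:380],None,fx=2.6,fy=2.6,interpolation=cv2.INTER_CUBIC))
E
```

```text
[0.3902 0.3376 0.1248] 4.0333 0.16366099108336932 [-0.5  0.   6.1]
```

View pics/w2.png

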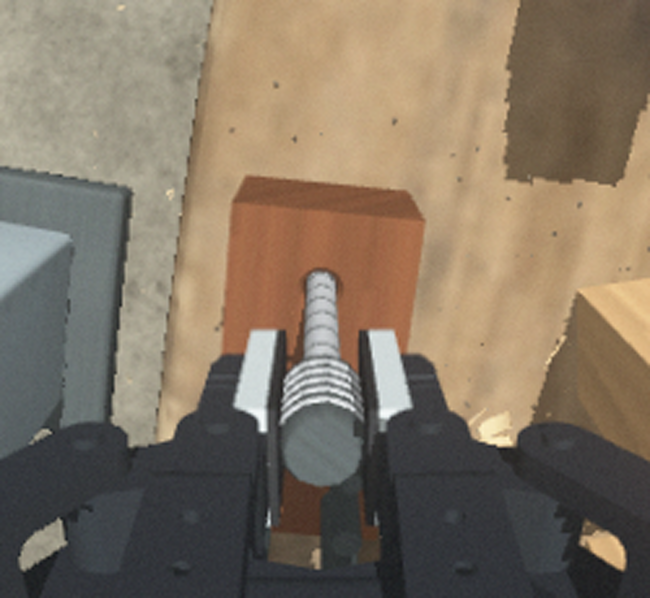

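Request:
play_rows:
  increments:
    - [[-0.2,0,0],[0,0,0]]
    - [[-0.6,0,0],[0,0,0]]
    - [[-1.2,0,0],[0,0,0]]
    - [[-1.9,0,0],[0,0,0]]
    - [[-2.6,0,0],[0,0,0]]
    - [[-2.8,0,0],[0,0,0]]
    - [[-2.8,0,0],[0,0,0]]

```text
t: 4.62
tcp_pos: [0.3905, 0.3378, 0.2383]
tcp_rot: [1.084, 1.286, -1.076]
wrist_force: [0.5, 0.3, -0.5]
finger_gap: 0.167
```

```bash
python3 - <<'E'
from h import *
p=read_camera('wrist');s=state();print(s['tcp_pos'].round(4),s['t'],s['finger_gap'],s['wrist_force'].round(1))
print(tip_of(p,'rod_tip'),tip_of(p,'rod_head'))
cv2.imwrite('pics/w3.png',cv2.resize(p['img'][100:330,130:450],None,fx=2.5,fy=2.5,interpolation=cv2.INTER_CUBIC))
# expected tip at tcp -.1125
print(wproj(p,s['tcp_pos']+R.from_rotvec(s['tcp_rot']).apply([.1125,0,0])))
inc((.5043,.3249,.222),12)
E
```

```text
[0.3899 0.3373 0.2364] 4.6667 0.16480806046715896 [ 0.3 -1.  -1.2]
[{'point': [253.4, 200.1], 'confidence': 0.89}] [{'point': [254.6, 259.1], 'confidence': 0.63}]
(np.float64(253.3678110901151), np.float64(198.06348290482217))
inc [0.307, 2.785, 0.786] [-2.04, 0.05, 0.08] t 4.77 gap 0.167 F [-0.4  0.4 -0.7]
```

View pics/w3.png

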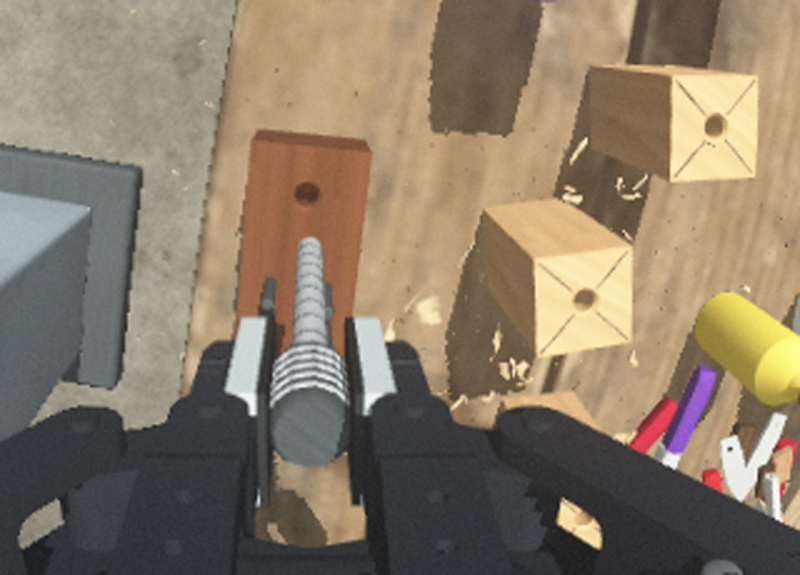

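Request:
play_rows:
  increments:
    - [[0.0,0.7,0.2],[-1,0,0]]
    - [[0.0,1.5,0.4],[-2,0,0]]
    - [[0.1,2.2,0.6],[-2,0,0]]
    - [[0.2,2.6,0.75],[-2,0,0]]
    - [[0.3,2.78,0.79],[-2,0,0]]
    - [[0.3,2.78,0.79],[-2,0,0]]
    - [[0.3,2.78,0.79],[-2,0,0]]
    - [[0.3,2.78,0.79],[-2,0,0]]
    - [[0.3,2.78,0.79],[-2,0,0]]

```text
t: 5.52
tcp_pos: [0.5035, 0.3254, 0.2239]
tcp_rot: [1.053, 1.301, -1.053]
wrist_force: [0.1, 0.4, -0.4]
finger_gap: 0.164
```

```bash
cat > look.py <<'E'
from h import *
import sys
p=read_camera('wrist');s=state();print(s['tcp_pos'].round(4),round(s['t'],2),s['wrist_force'].round(1))
np.save('w.npy',p,allow_pickle=True)
x0,y0,w,h=[int(a) for a in sys.argv[2:6]]
k=int(sys.argv[6])
cv2.imwrite(f'pics/{sys.argv[1]}.png',cv2.resize(p['img'][y0:y0+h,x0:x0+w],None,fx=k,fy=k,interpolation=cv2.INTER_CUBIC))
print(tip_of(p,'rod_tip'))
print('exp tip',wproj(p,s['tcp_pos']+R.from_rotvec(s['tcp_rot']).apply([.1125,0,0])))
E
python3 look.py w4 200 130 110 90 7
```

```text
[0.5036 0.3254 0.224 ] 5.57 [-0.7 -0.8 -0.9]
[{'point': [252.7, 201.6], 'confidence': 0.88}]
exp tip (np.float64(254.7788319321044), np.float64(198.09102196019742))
```

View pics/w4.png

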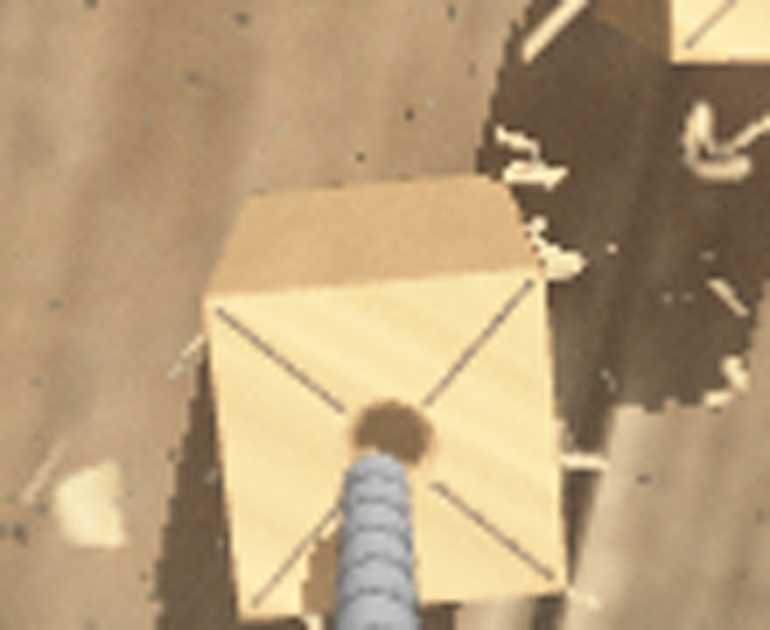

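```bash
cat > d.py <<'E'
from h import *
import sys
p=np.load('w.npy',allow_pickle=True).item()
x0,y0,k,tx,ty,mx,my=[float(a) for a in sys.argv[1:8]]
s=state();f=lambda x,y:((x+.5)/k-.5+x0,(y+.5)/k-.5+y0)
T=atz(*wray(p,f(tx,ty)),s['tcp_pos'][2]-.1148);M=atz(*wray(p,f(mx,my)),float(sys.argv[8]))
print('tip',T.round(4),'mouth',M.round(4),'diff',(M-T).round(4),'tipexp',s['tcp_pos'].round(4))
g=s['tcp_pos']+M-T
for z in sys.argv[9:]: inc((g[0],g[1],float(z)),12)
E
python3 d.py 200 130 7 376 487 391 444 .09 .208
```

```text
tip [0.5028 0.3237 0.1093] mouth [0.5046 0.3241 0.09  ] diff [ 0.0018  0.0004 -0.0193] tipexp [0.5038 0.3255 0.2241]
inc [0.401, 0.046, -0.001] [0.01, -0.01, -0.03] t 5.62 gap 0.17 F [-0.3 -0.8 -0.4]
```

Request:
play_rows:
  increments:
    - [[0.1,0.03,0],[0,0,0]]
    - [[0.25,0.045,0],[0,0,0]]
    - [[0.37,0.045,0],[0,0,0]]
    - [[0.38,0.045,0],[0,0,0]]
    - [[0.38,0.045,0],[0,0,0]]
    - [[0.38,0.045,0],[0,0,0]]

```text
t: 6.12
tcp_pos: [0.5063, 0.3254, 0.2082]
tcp_rot: [1.054, 1.301, -1.054]
wrist_force: [1.1, -0.4, -0.7]
finger_gap: 0.166
```

```bash
python3 look.py w5 220 160 70 60 10
```

```text
[0.5064 0.3255 0.2083] 6.17 [-0.  -0.6 -0.8]
[{'point': [255.3, 201.8], 'confidence': 0.73}]
exp tip (np.float64(254.65014991557965), np.float64(198.067551613439))
```

View pics/w5.png

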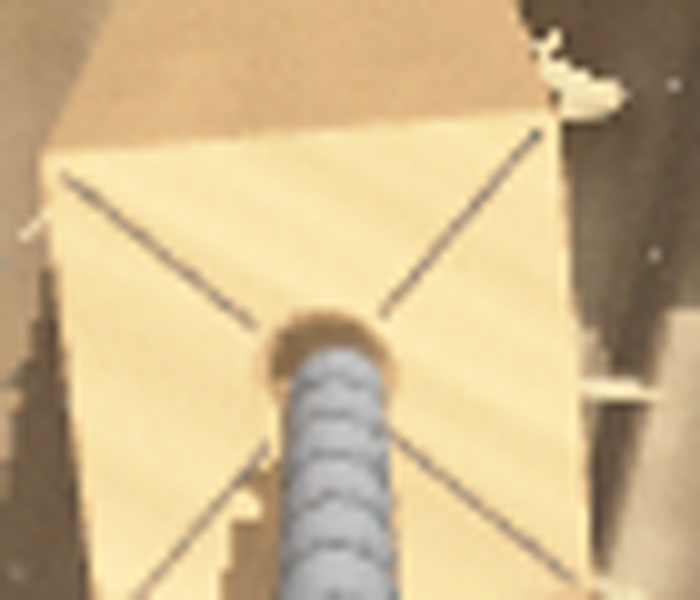

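```bash
python3 d.py 220 160 10 338 392 328 378 .09 .203 .19; python3 -c "
from h import *
for i in range(4): read_camera('wrist');print(state()['tcp_pos'].round(5))
"
```

```text
tip [0.5056 0.3241 0.0936] mouth [0.5047 0.3241 0.09  ] diff [-0.0008 -0.     -0.0036] tipexp [0.5065 0.3255 0.2084]
inc [0.135, -0.021, -0.004] [-0.04, 0.0, -0.01] t 6.22 gap 0.163 F [-0.2 -1.1 -0.3]
inc [0.46, -0.021, -0.004] [-0.04, 0.0, -0.01] t 6.22 gap 0.163 F [-0.2 -1.1 -0.3]
[0.50644 0.32555 0.20844]
[0.50645 0.32551 0.20846]
[0.50646 0.32553 0.20848]
[0.50642 0.32552 0.20842]
```

Request:
play_rows:
  increments:
    - [[0.0,-0.02,0],[0,0,0]]
    - [[0.05,-0.02,0],[0,0,0]]
    - [[0.1,-0.02,0],[0,0,0]]
    - [[0.15,-0.02,0],[0,0,0]]
    - [[0.2,-0.02,0],[0,0,0]]
    - [[0.25,-0.02,0],[0,0,0]]

```text
t: 6.92
tcp_pos: [0.5055, 0.3253, 0.198]
tcp_rot: [1.054, 1.301, -1.054]
wrist_force: [-0.6, -0.4, -1.4]
finger_gap: 0.166
```

```bash
python3 look.py w6 220 160 70 60 10; python3 -c "
from h import *
print(state()['wrist_force'].round(1),state()['ft_torque'].round(2))"
```

```text
[0.5054 0.3252 0.1976] 6.97 [-0.5 -0.8 -0.7]
[{'point': [254.8, 198.8], 'confidence': 0.69}]
exp tip (np.float64(254.2721275864508), np.float64(198.02955110100783))
[-0.3 -0.1 -0.6] [-0.01  0.03 -0.03]
```

View pics/w6.png

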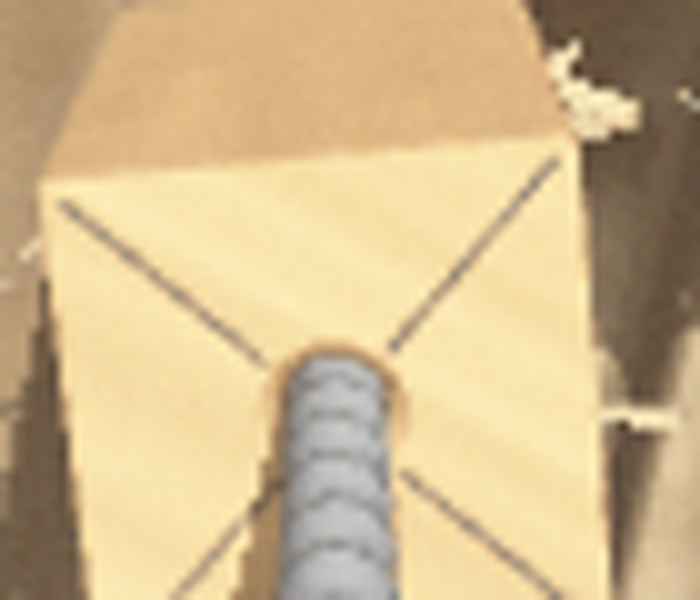

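Request:
play_rows:
  increments:
    - [[0.07,0,0],[0,0,0]]
    - [[0.14,0,0],[0,0,0]]
    - [[0.21,0,0],[0,0,0]]
    - [[0.28,0,0],[0,0,0]]
    - [[0.35,0,0],[0,0,0]]
    - [[0.42,0,0],[0,0,0]]
    - [[0.49,0,0],[0,0,0]]
    - [[0.56,0,0],[0,0,0]]
    - [[0.63,0,0],[0,0,0]]
    - [[0.7,0,0],[0,0,0]]
    - [[0.77,0,0],[0,0,0]]
    - [[0.82,0,0],[0,0,0]]

```text
t: 8.02
tcp_pos: [0.5055, 0.3253, 0.1651]
tcp_rot: [1.054, 1.301, -1.054]
wrist_force: [0.2, -0.3, -0.1]
finger_gap: 0.169
```

Tip expected at ~0.050 here; short bore's floor would be met 4 mm lower.

Request:
play_rows:
  increments:
    - [[0.04,0,0],[0,0,0]]
    - [[0.08,0,0],[0,0,0]]
    - [[0.12,0,0],[0,0,0]]
    - [[0.14,0,0],[0,0,0]]
    - [[0.16,0,0],[0,0,0]]

```text
t: 8.43
tcp_pos: [0.5056, 0.3253, 0.159]
tcp_rot: [1.054, 1.301, -1.054]
wrist_force: [0.6, -0.9, -1.3]
finger_gap: 0.167
```

Request:
play_rows:
  increments:
    - [[0.04,0,0],[0,0,0]]
    - [[0.08,0,0],[0,0,0]]
    - [[0.1,0,0],[0,0,0]]
    - [[0.1,0,0],[0,0,0]]

```text
t: 8.77
tcp_pos: [0.5055, 0.3253, 0.1548]
tcp_rot: [1.054, 1.301, -1.054]
wrist_force: [-0.3, 0.4, 0.2]
finger_gap: 0.165
```

Request:
play_rows:
  increments:
    - [[0.06,0,0],[0,0,0]]
    - [[0.12,0,0],[0,0,0]]
    - [[0.18,0,0],[0,0,0]]
    - [[0.21,0,0],[0,0,0]]
    - [[0.23,0,0],[0,0,0]]
    - [[0.24,0,0],[0,0,0]]
    - [[0.24,0,0],[0,0,0]]

```text
t: 9.35
tcp_pos: [0.5056, 0.3253, 0.1454]
tcp_rot: [1.054, 1.301, -1.054]
wrist_force: [0.3, 0.4, -0.6]
finger_gap: 0.164
```

Request:
play_rows:
  increments:
    - [[0.02,0,0],[0,0,0]]
    - [[0.04,0,0],[0,0,0]]
    - [[0.05,0,0],[0,0,0]]
    - [[0.05,0,0],[0,0,0]]

```text
t: 9.68
tcp_pos: [0.5059, 0.3255, 0.1447]
tcp_rot: [1.055, 1.3, -1.053]
wrist_force: [-2.3, -1.2, 8.2]
finger_gap: 0.171
```

Request:
play_rows:
  increments:
    - [[-0.1,0,0],[0,0,0]]
    - [[-0.4,0,0],[0,0,0]]
    - [[-0.8,0,0],[0,0,0]]
    - [[-1.2,0,0],[0,0,0]]
    - [[-1.6,0,0],[0,0,0]]
    - [[-1.95,0,0],[0,0,0]]
    - [[-1.95,0,0],[0,0,0]]
    - [[-1.95,0,0],[0,0,0]]

```text
t: 10.35
tcp_pos: [0.5059, 0.3256, 0.2218]
tcp_rot: [1.055, 1.3, -1.053]
wrist_force: [-0.0, -0.1, -0.3]
finger_gap: 0.164
```

```bash
python3 -c "
from h import *
s=state();print(s['tcp_pos'].round(4))
# B: tcp .5056,.3253 <-> mouth est .5046,.3241
inc((.5436,.4057,.2225),12)"
```

```text
[0.5059 0.3256 0.2218]
inc [-0.014, 1.337, -1.764] [-0.04, -0.03, -0.07] t 10.35 gap 0.164 F [-0.  -0.1 -0.3]
```

Request:
play_rows:
  increments:
    - [[0,0.4,-0.5],[0,0,0]]
    - [[0,0.85,-1.1],[0,0,0]]
    - [[0,1.2,-1.6],[0,0,0]]
    - [[0,1.34,-1.76],[0,0,0]]
    - [[0.1,1.34,-1.76],[0,0,0]]
    - [[0.15,1.34,-1.76],[0,0,0]]
    - [[0.15,1.34,-1.76],[0,0,0]]

```text
t: 10.93
tcp_pos: [0.5426, 0.4041, 0.214]
tcp_rot: [1.052, 1.301, -1.057]
wrist_force: [-0.6, -0.0, -0.6]
finger_gap: 0.163
```

```bash
python3 look.py w7 220 150 70 60 10
```

```text
[0.5428 0.4041 0.2147] 10.98 [ 0.7 -0.4 -0.7]
[{'point': [252.0, 201.0], 'confidence': 0.6}, {'point': [205.2, 244.3], 'confidence': 0.31}]
exp tip (np.float64(254.85260753237014), np.float64(198.32714320161858))
```

View pics/w7.png

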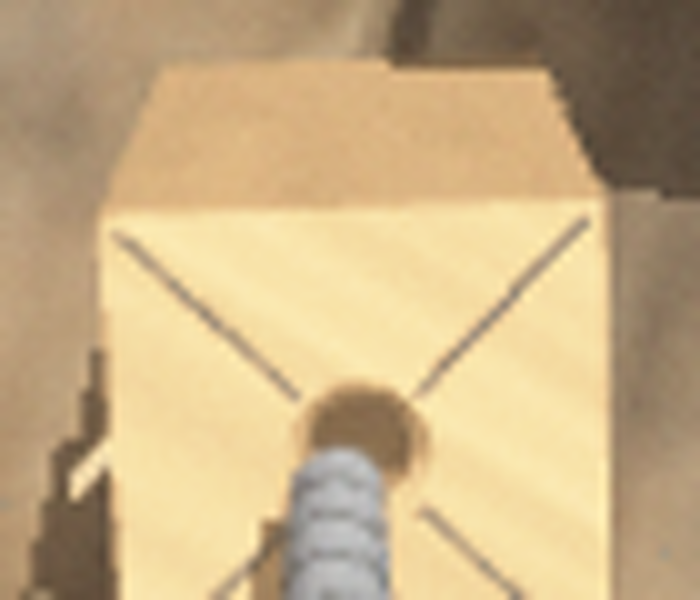

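```bash
python3 d.py 220 150 10 336 497 362 448 .09 .2075 
```

```text
tip [0.5415 0.4024 0.1005] mouth [0.5434 0.4041 0.09  ] diff [ 0.0018  0.0017 -0.0105] tipexp [0.543  0.4042 0.2153]
inc [0.195, 0.054, -0.031] [-0.08, 0.03, 0.05] t 11.03 gap 0.165 F [ 0.2  0.3 -0.4]
```

Request:
play_rows:
  increments:
    - [[0.05,0.05,-0.03],[0,0,0]]
    - [[0.1,0.05,-0.03],[0,0,0]]
    - [[0.15,0.05,-0.03],[0,0,0]]
    - [[0.18,0.05,-0.03],[0,0,0]]
    - [[0.18,0.05,-0.03],[0,0,0]]
    - [[0.18,0.05,-0.03],[0,0,0]]

```text
t: 11.53
tcp_pos: [0.5451, 0.4068, 0.2082]
tcp_rot: [1.054, 1.301, -1.054]
wrist_force: [0.1, 0.5, -0.3]
finger_gap: 0.163
```

```bash
python3 look.py w8 220 150 70 60 10
```

```text
[0.5451 0.4069 0.2083] 11.58 [-1.2  0.1 -1.6]
[{'point': [252.7, 200.6], 'confidence': 0.92}]
exp tip (np.float64(254.5765138218548), np.float64(198.0032757606275))
```

View pics/w8.png

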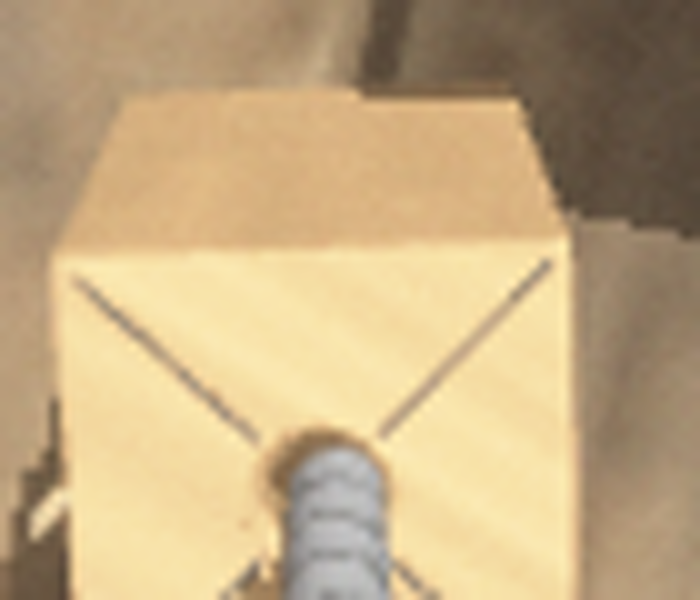

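```bash
python3 d.py 220 150 10 337 493 327 493 .09 .198 
```

```text
tip [0.5443 0.4053 0.0936] mouth [0.5437 0.4042 0.09  ] diff [-0.0006 -0.0012 -0.0036] tipexp [0.5451 0.4069 0.2084]
inc [0.259, -0.021, 0.026] [-0.04, 0.0, -0.0] t 11.63 gap 0.165 F [-0.3 -0.1 -1.5]
```

Request:
play_rows:
  increments:
    - [[0.0,-0.02,0.025],[0,0,0]]
    - [[0.05,-0.02,0.025],[0,0,0]]
    - [[0.1,-0.02,0.025],[0,0,0]]
    - [[0.15,-0.02,0.025],[0,0,0]]
    - [[0.2,-0.02,0.025],[0,0,0]]
    - [[0.25,-0.02,0.025],[0,0,0]]
    - [[0.3,-0.02,0.025],[0,0,0]]

```text
t: 12.22
tcp_pos: [0.5444, 0.4057, 0.196]
tcp_rot: [1.054, 1.301, -1.054]
wrist_force: [-0.0, 0.6, -0.4]
finger_gap: 0.169
```

Request:
play_rows:
  increments:
    - [[0.07,0,0],[0,0,0]]
    - [[0.14,0,0],[0,0,0]]
    - [[0.21,0,0],[0,0,0]]

```text
t: 12.47
tcp_pos: [0.5445, 0.4057, 0.1875]
tcp_rot: [1.054, 1.301, -1.054]
wrist_force: [-1.4, 0.3, -0.7]
finger_gap: 0.169
```

Request:
play_rows:
  increments:
    - [[0.07,0,0],[0,0,0]]
    - [[0.14,0,0],[0,0,0]]
    - [[0.21,0,0],[0,0,0]]
    - [[0.28,0,0],[0,0,0]]
    - [[0.35,0,0],[0,0,0]]
    - [[0.42,0,0],[0,0,0]]
    - [[0.49,0,0],[0,0,0]]
    - [[0.53,0,0],[0,0,0]]
    - [[0.55,0,0],[0,0,0]]

```text
t: 13.22
tcp_pos: [0.5445, 0.4057, 0.1655]
tcp_rot: [1.054, 1.301, -1.054]
wrist_force: [-0.9, -0.8, -0.8]
finger_gap: 0.168
```

Request:
play_rows:
  increments:
    - [[0.03,0,0],[0,0,0]]
    - [[0.05,0,0],[0,0,0]]
    - [[0.07,0,0],[0,0,0]]
    - [[0.07,0,0],[0,0,0]]

```text
t: 13.55
tcp_pos: [0.5445, 0.4057, 0.163]
tcp_rot: [1.054, 1.301, -1.054]
wrist_force: [-1.3, -0.5, -0.7]
finger_gap: 0.167
```

Request:
play_rows:
  increments:
    - [[0.02,0,0],[0,0,0]]
    - [[0.04,0,0],[0,0,0]]
    - [[0.06,0,0],[0,0,0]]
    - [[0.06,0,0],[0,0,0]]

```text
t: 13.88
tcp_pos: [0.5446, 0.4058, 0.161]
tcp_rot: [1.054, 1.301, -1.054]
wrist_force: [-0.8, -0.3, 1.7]
finger_gap: 0.172
```

Request:
play_rows:
  increments:
    - [[0.02,0,0],[0,0,0]]
    - [[0.03,0,0],[0,0,0]]
    - [[0.03,0,0],[0,0,0]]
    - [[0.03,0,0],[0,0,0]]

```text
t: 14.22
tcp_pos: [0.5448, 0.4059, 0.1607]
tcp_rot: [1.055, 1.3, -1.053]
wrist_force: [-2.4, -1.4, 8.7]
finger_gap: 0.169
```

```bash
python3 - <<'E'
from h import *
s=state();print(s['tcp_pos'].round(4),s['t'],s['wrist_force'].round(1))
p=read_camera('wrist');q=read_camera('scene')
a=cv2.resize(p['img'][150:300,190:320],None,fx=4,fy=4,interpolation=cv2.INTER_CUBIC)
cv2.imwrite('pics/w9.png',a)
E
```

```text
[0.5448 0.4059 0.1607] 14.2167 [-2.4 -1.4  8.7]
```

View pics/w9.png

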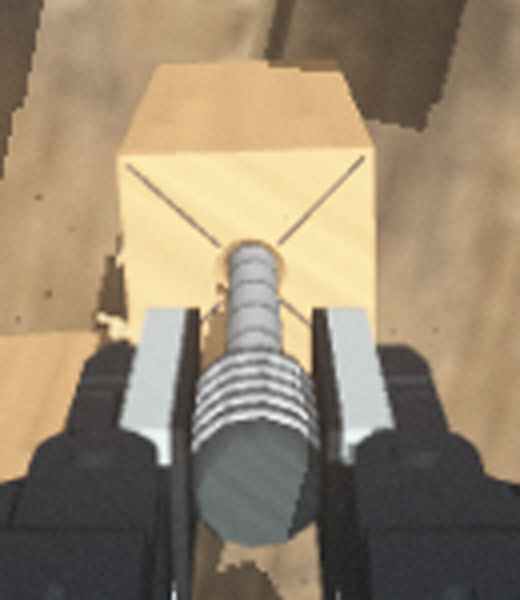

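Request:
play_rows:
  increments:
    - [[-0.1,0,0],[0,0,0]]
    - [[-0.4,0,0],[0,0,0]]
    - [[-0.8,0,0],[0,0,0]]
    - [[-1.2,0,0],[0,0,0]]
    - [[-1.6,0,0],[0,0,0]]
    - [[-1.8,0,0],[0,0,0]]
    - [[-1.8,0,0],[0,0,0]]

```text
t: 14.9
tcp_pos: [0.5453, 0.4063, 0.2334]
tcp_rot: [1.056, 1.3, -1.051]
wrist_force: [-0.2, 0.8, -1.4]
finger_gap: 0.165
```

```bash
python3 -c "
from h import *
s=state();print(s['tcp_pos'].round(4))
inc((.3902,.3376,.235),10);inc((.3902,.3376,.17),10)"
```

```text
[0.5453 0.4063 0.2334]
inc [-0.054, -4.148, 0.876] [1.96, -0.07, -0.16] t 14.9 gap 0.165 F [-0.2  0.8 -1.4]
inc [1.571, -4.152, 0.878] [1.96, -0.07, -0.16] t 14.9 gap 0.165 F [-0.2  0.8 -1.4]
```

Request:
play_rows:
  increments:
    - [[0,-0.7,0.15],[0,0,0]]
    - [[0,-1.5,0.3],[1,0,0]]
    - [[0,-2.4,0.5],[2,0,0]]
    - [[0,-3.2,0.7],[2,0,0]]
    - [[0,-3.9,0.85],[2,0,0]]
    - [[0,-4.15,0.88],[2,0,0]]
    - [[0.4,-4.15,0.88],[2,0,0]]
    - [[1.0,-4.15,0.88],[2,0,0]]
    - [[1.4,-4.15,0.88],[2,0,0]]
    - [[1.55,-4.15,0.88],[2,0,0]]
    - [[1.55,-4.15,0.88],[2,0,0]]
    - [[1.55,-4.15,0.88],[2,0,0]]

```text
t: 15.9
tcp_pos: [0.3896, 0.337, 0.1694]
tcp_rot: [1.08, 1.286, -1.081]
wrist_force: [-0.5, 1.1, -0.2]
finger_gap: 0.162
```

```bash
python3 look.py w10 220 150 70 60 10
```

```text
[0.3899 0.3372 0.17  ] 15.95 [ 0.2  0.5 -0.2]
[{'point': [254.6, 199.5], 'confidence': 0.78}]
exp tip (np.float64(255.0488601720852), np.float64(197.9375568594307))
```

View pics/w10.png

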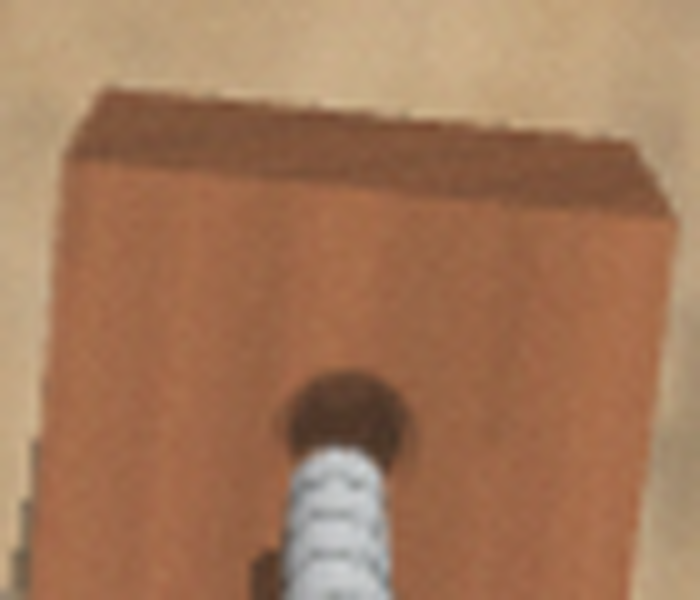

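Request:
play_rows:
  increments:
    - [[0.1,0.02,-0.03],[0,0,0]]
    - [[0.2,0.02,-0.03],[0,0,0]]
    - [[0.25,0.02,-0.03],[0,0,0]]
    - [[0.25,0.02,-0.03],[0,0,0]]
    - [[0.25,0.02,-0.03],[0,0,0]]

```text
t: 16.42
tcp_pos: [0.3899, 0.3382, 0.1594]
tcp_rot: [1.08, 1.286, -1.081]
wrist_force: [-0.0, -0.5, -0.9]
finger_gap: 0.162
```

```bash
python3 look.py w11 220 150 70 60 10
```

```text
[0.39   0.3382 0.1595] 16.47 [ 1.   0.6 -0.8]
[{'point': [252.7, 199.8], 'confidence': 0.87}]
exp tip (np.float64(254.60591280542076), np.float64(198.02383071606735))
```

View pics/w11.png

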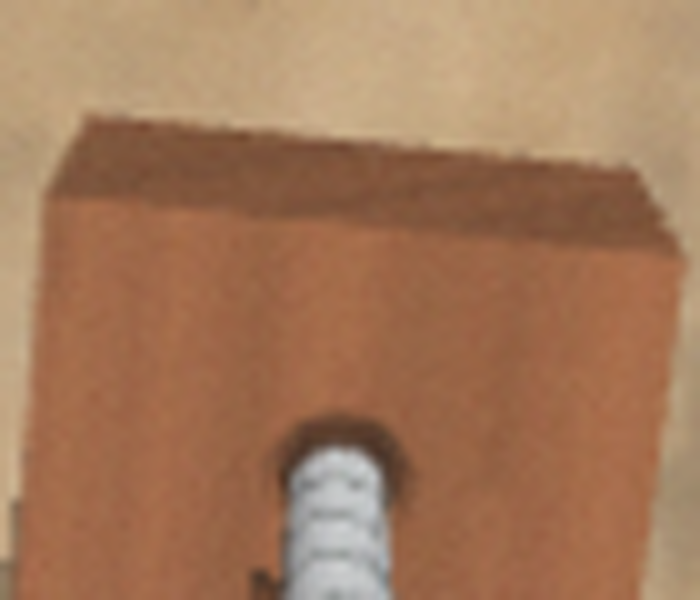

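```bash
YAW=10 python3 d.py 220 150 10 338 495 344 474 .042 .15
```

```text
tip [0.3892 0.3365 0.0448] mouth [0.3895 0.3376 0.042 ] diff [ 0.0003  0.0011 -0.0028] tipexp [0.3901 0.3383 0.1596]
inc [0.24, 0.012, -0.025] [-0.04, -0.0, -0.01] t 16.52 gap 0.165 F [-0.   0.1 -0.1]
```

Request:
play_rows:
  increments:
    - [[0.0,0.01,-0.02],[0,0,0]]
    - [[0.05,0.01,-0.02],[0,0,0]]
    - [[0.1,0.01,-0.02],[0,0,0]]
    - [[0.15,0.01,-0.02],[0,0,0]]
    - [[0.2,0.01,-0.02],[0,0,0]]
    - [[0.24,0.01,-0.02],[0,0,0]]

```text
t: 17.02
tcp_pos: [0.3902, 0.339, 0.1495]
tcp_rot: [1.08, 1.286, -1.081]
wrist_force: [0.6, -0.2, -0.6]
finger_gap: 0.167
```

```bash
python3 look.py w12 220 150 70 60 10
```

```text
[0.3901 0.3389 0.1493] 17.07 [ 0.8 -0.1 -1.5]
[{'point': [255.9, 201.0], 'confidence': 0.65}]
exp tip (np.float64(254.3630204244279), np.float64(198.06885985472275))
```

View pics/w12.png

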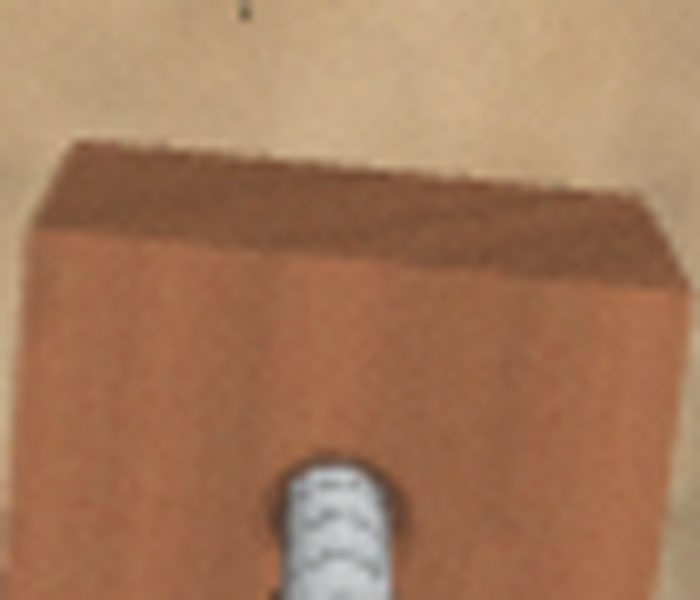

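Request:
play_rows:
  increments:
    - [[0.07,0,0],[0,0,0]]
    - [[0.14,0,0],[0,0,0]]
    - [[0.21,0,0],[0,0,0]]
    - [[0.28,0,0],[0,0,0]]
    - [[0.35,0,0],[0,0,0]]
    - [[0.42,0,0],[0,0,0]]
    - [[0.48,0,0],[0,0,0]]
    - [[0.53,0,0],[0,0,0]]
    - [[0.56,0,0],[0,0,0]]
    - [[0.58,0,0],[0,0,0]]

```text
t: 17.95
tcp_pos: [0.3903, 0.339, 0.1265]
tcp_rot: [1.08, 1.286, -1.08]
wrist_force: [0.4, -0.7, -1.0]
finger_gap: 0.163
```

Request:
play_rows:
  increments:
    - [[0.02,0,0],[0,0,0]]
    - [[0.04,0,0],[0,0,0]]
    - [[0.045,0,0],[0,0,0]]
    - [[0.045,0,0],[0,0,0]]

```text
t: 18.28
tcp_pos: [0.3903, 0.3391, 0.125]
tcp_rot: [1.08, 1.286, -1.08]
wrist_force: [-0.1, -1.2, 0.3]
finger_gap: 0.169
```

Request:
play_rows:
  increments:
    - [[0,0,0],[0,0,0]]
    - [[0,0,0],[0,0,0]]
    - [[0,0,0],[0,0,0]]
    - [[0,0,0],[0,0,0]]
    - [[0,0,0],[0,0,0]]
  jaw: -0.3

```text
t: 18.7
tcp_pos: [0.3903, 0.3392, 0.125]
tcp_rot: [1.08, 1.286, -1.08]
wrist_force: [1.2, 0.6, 0.2]
finger_gap: 0.646
```

Request:
play_rows:
  increments:
    - [[-0.3,0,0],[0,0,0]]
    - [[-0.8,0,0],[0,0,0]]
    - [[-1.6,0,0],[0,0,0]]
    - [[-2.5,0,0],[0,0,0]]
    - [[-3.2,0,0],[0,0,0]]
    - [[-3.4,0,0],[0,0,0]]
    - [[-3.4,0,0],[0,0,0]]

```text
t: 19.28
tcp_pos: [0.3912, 0.3399, 0.2632]
tcp_rot: [1.084, 1.286, -1.076]
wrist_force: [-0.1, 0.4, -0.3]
finger_gap: 0.648
```

```bash
python3 - <<'E'
from h import *
p=read_camera('wrist');s=state();print(s['tcp_pos'].round(4),s['t'],s['finger_gap'])
cv2.imwrite('pics/w13.png',cv2.resize(p['img'],(800,600),interpolation=cv2.INTER_CUBIC))
q=read_camera('scene');cv2.imwrite('pics/s13.png',cv2.resize(q['img'][140:260,190:340],None,fx=5,fy=5,interpolation=cv2.INTER_CUBIC))
q=read_camera('side');cv2.imwrite('pics/s13b.png',cv2.resize(q['img'][60:260,190:340],None,fx=3,fy=3,interpolation=cv2.INTER_CUBIC))
inc((.5426,.4045,.20),14)
inc((.5426,.4045,.20),102)
E
```

```text
[0.3906 0.3394 0.2613] 19.3333 0.6485566025841054
inc [1.476, 4.05, -0.961] [-4.04, 0.06, 0.11] t 19.43 gap 0.652 F [-0.8 -0.8 -0.1]
inc [1.476, 4.05, -0.961] [-92.04, -0.04, 0.13] t 19.43 gap 0.652 F [-0.8 -0.8 -0.1]
```

View pics/w13.png

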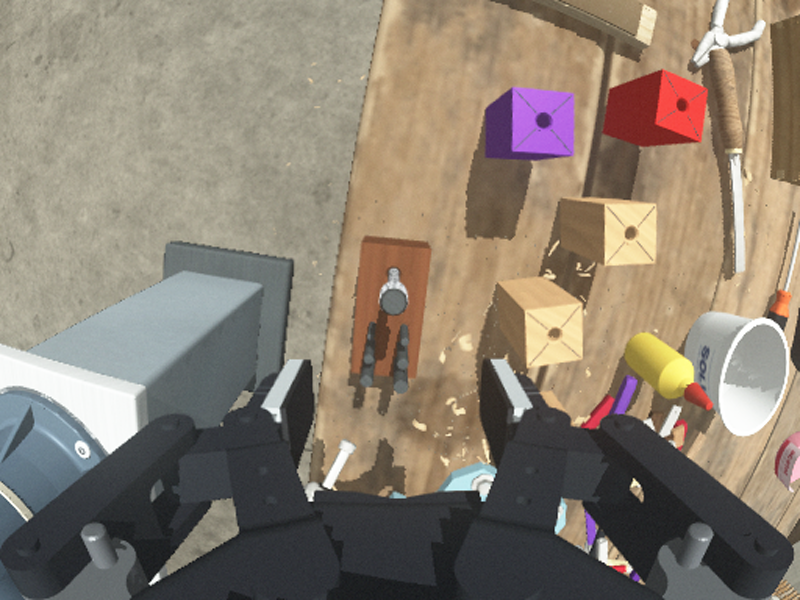

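View pics/s13.png

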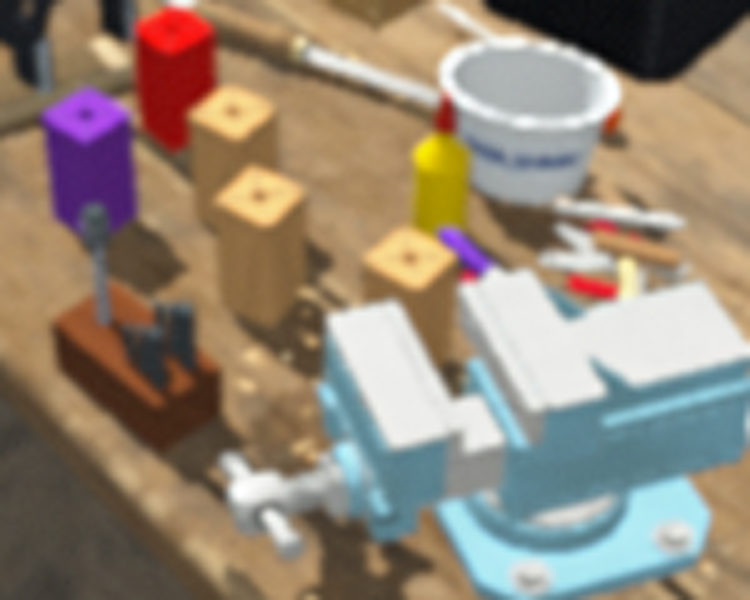

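```bash
python3 - <<'E'
from h import *
inc((.544,.4048,.20),13.5)
q=read_camera('scene');b=read_camera('side')
cv2.imwrite('pics/blk.png',cv2.resize(q['img'][270:370,330:450],None,fx=6,fy=6,interpolation=cv2.INTER_CUBIC))
cv2.imwrite('pics/blk2.png',cv2.resize(b['img'][90:210,200:360],None,fx=5,fy=5,interpolation=cv2.INTER_CUBIC))
print('lamp',tri(ray(q,(377,70)),ray(b,(194,74))).round(3))
E
```

```text
inc [1.476, 4.085, -0.962] [-3.54, 0.06, 0.11] t 19.43 gap 0.652 F [-0.8 -0.8 -0.1]
lamp [0.815 0.117 0.457]
```

View pics/blk.png

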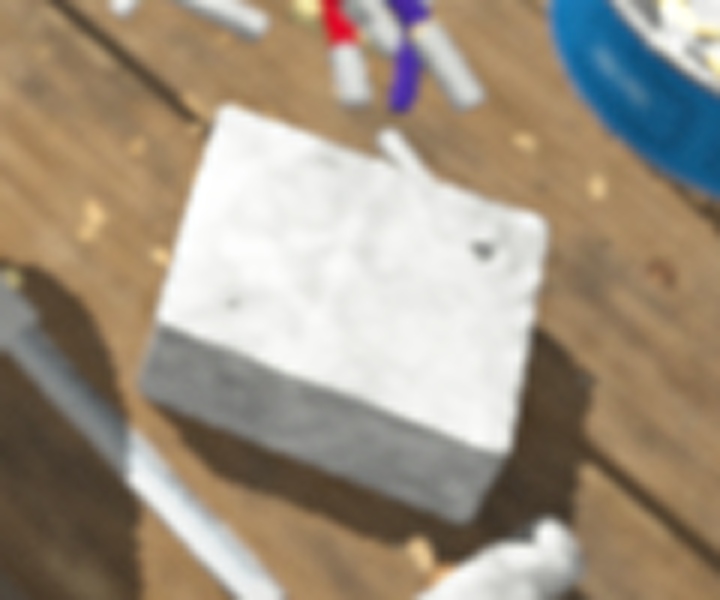

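View pics/blk2.png

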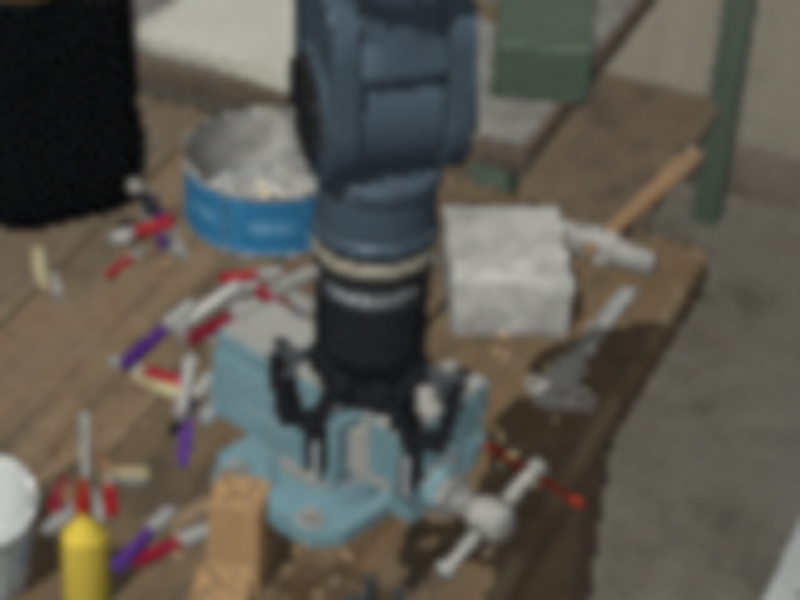

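Request:
play_rows:
  increments:
    - [[0,0.7,-0.2],[-1,0,0]]
    - [[0,1.6,-0.4],[-2,0,0]]
    - [[0,2.6,-0.6],[-3,0,0]]
    - [[0.3,3.5,-0.8],[-3.5,0,0]]
    - [[0.8,4.0,-0.96],[-3.5,0,0]]
    - [[1.3,4.08,-0.96],[-3.5,0,0]]
    - [[1.47,4.08,-0.96],[-3.5,0,0]]
    - [[1.47,4.08,-0.96],[-3.5,0,0]]
    - [[1.47,4.08,-0.96],[-3.5,0,0]]
  jaw: -0.6

```text
t: 20.28
tcp_pos: [0.5435, 0.4047, 0.2018]
tcp_rot: [1.033, 1.312, -1.036]
wrist_force: [0.1, 0.3, 0.4]
finger_gap: 0.801
```

```bash
python3 - <<'E'
from h import *
p=read_camera('wrist');s=state();print(s['tcp_pos'].round(4),s['t'],s['finger_gap'])
cv2.imwrite('pics/w14.png',cv2.resize(p['img'][80:384,106:406],None,fx=2,fy=2,interpolation=cv2.INTER_CUBIC))
q=read_camera('scene')
f=lambda x,y:((x+.5)/6-.5+330,(y+.5)/6-.5+270)
P=np.array([atz(*ray(q,f(*c)),.058)[:2] for c in ((225,105),(545,215),(508,450),(160,325))]);print(P.round(3).tolist(),P.mean(0).round(4))
inc((.544,.4048,.062),13.5)
E
```

```text
[0.5438 0.405  0.203 ] 20.3333 0.7956466992238395
[[0.516, -0.179], [0.575, -0.296], [0.477, -0.346], [0.415, -0.229]] [ 0.4958 -0.2627]
inc [3.541, -0.01, 0.013] [-0.02, -0.03, -0.08] t 20.38 gap 0.798 F [0.4 0.4 0.4]
```

View pics/w14.png

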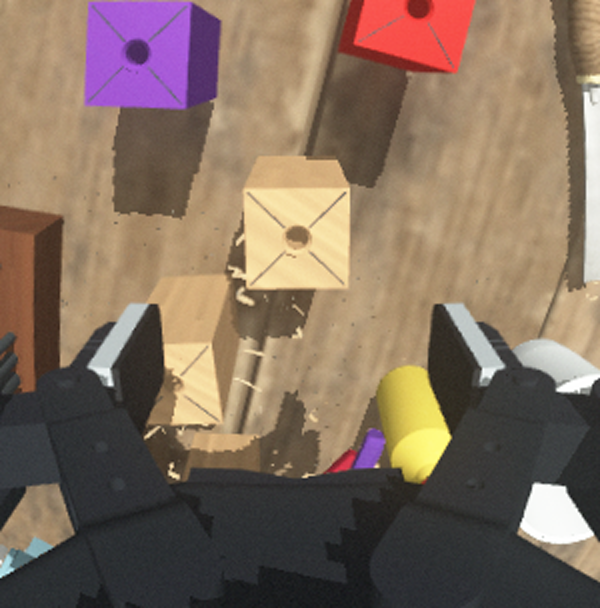

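Request:
play_rows:
  increments:
    - [[0.7,0,0],[0,0,0]]
    - [[1.5,0,0],[0,0,0]]
    - [[2.3,0,0],[0,0,0]]
    - [[2.9,0,0],[0,0,0]]
    - [[3.3,0,0],[0,0,0]]
    - [[3.5,0,0],[0,0,0]]
    - [[3.5,0,0],[0,0,0]]
    - [[3.5,0,0],[0,0,0]]

```text
t: 21.05
tcp_pos: [0.5447, 0.4056, 0.0636]
tcp_rot: [1.036, 1.311, -1.033]
wrist_force: [0.5, 1.1, 0.2]
finger_gap: 0.797
```

Request:
play_rows:
  increments:
    - [[0,0,0],[0,0,0]]
    - [[0,0,0],[0,0,0]]
    - [[0,0,0],[0,0,0]]
    - [[0,0,0],[0,0,0]]
    - [[0,0,0],[0,0,0]]
    - [[0,0,0],[0,0,0]]
  jaw: 1

```text
t: 21.55
tcp_pos: [0.545, 0.4057, 0.0639]
tcp_rot: [1.036, 1.311, -1.032]
wrist_force: [-2.1, 0.5, 7.2]
finger_gap: 0.484
```

Request:
play_rows:
  increments:
    - [[-0.15,0,0],[0,0,0]]
    - [[-0.5,0,0],[0,0,0]]
    - [[-1.1,0,0],[0,0,0]]
    - [[-1.8,0,0],[0,0,0]]
    - [[-2.5,0,0],[0,0,0]]
    - [[-3.2,0,0],[0,0,0]]
    - [[-3.9,0,0],[0,0,0]]
    - [[-4.6,0,0],[0,0,0]]
    - [[-5.2,0,0],[0,0,0]]
    - [[-5.5,0,0],[0,0,0]]
    - [[-5.5,0,0],[0,0,0]]

```text
t: 22.47
tcp_pos: [0.5452, 0.4057, 0.2862]
tcp_rot: [1.039, 1.31, -1.03]
wrist_force: [0.4, -0.5, -1.4]
finger_gap: 0.489
```

```bash
python3 - <<'E'
from h import *
p=read_camera('wrist');s=state();print(s['tcp_pos'].round(4),s['t'],s['finger_gap'],s['wrist_force'].round(1))
cv2.imwrite('pics/w15.png',cv2.resize(p['img'],(800,600),interpolation=cv2.INTER_CUBIC))
inc((.52,.10,.285),20)
inc((.495,-.256,.285),27)
inc((.495,-.256,.14),27)
E
```

```text
[0.5448 0.4054 0.2838] 22.5167 0.4827666098242484 [ 0.4  0.3 -2. ]
inc [-0.044, -2.38, 7.282] [-6.54, -0.06, -0.16] t 22.52 gap 0.483 F [ 0.4  0.3 -2. ]
inc [-0.062, -5.059, 15.792] [-13.54, -0.05, -0.17] t 22.52 gap 0.483 F [ 0.4  0.3 -2. ]
inc [3.563, -5.069, 15.796] [-13.54, -0.05, -0.17] t 22.52 gap 0.483 F [ 0.4  0.3 -2. ]
```

View pics/w15.png

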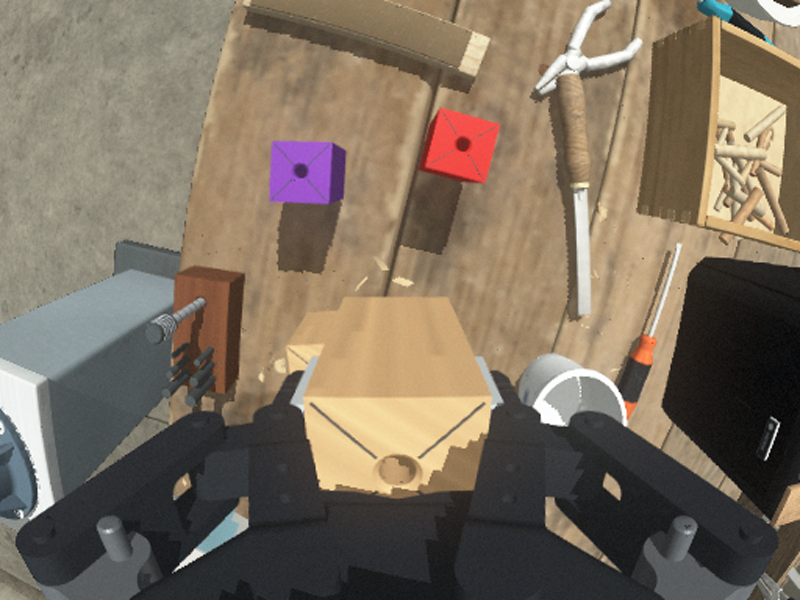

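Request:
play_rows:
  increments:
    - [[0,-0.1,0.3],[0,0,0]]
    - [[0,-0.3,0.9],[-1,0,0]]
    - [[0,-0.55,1.7],[-1.5,0,0]]
    - [[0,-0.83,2.6],[-2,0,0]]
    - [[0,-1.12,3.5],[-3,0,0]]
    - [[0,-1.41,4.4],[-3.7,0,0]]
    - [[0,-1.7,5.3],[-4.5,0,0]]
    - [[0,-1.98,6.2],[-5.3,0,0]]
    - [[0,-2.27,7.1],[-6,0,0]]
    - [[0,-2.56,8.0],[-6.8,0,0]]
    - [[0,-2.85,8.9],[-7.6,0,0]]
    - [[0,-3.14,9.8],[-8.4,0,0]]
    - [[0,-3.43,10.7],[-9.2,0,0]]
    - [[0,-3.71,11.6],[-10,0,0]]
    - [[0,-4.0,12.5],[-10.7,0,0]]
    - [[0,-4.29,13.4],[-11.5,0,0]]
    - [[0,-4.58,14.3],[-12.3,0,0]]
    - [[0,-4.83,15.1],[-13,0,0]]
    - [[0,-5.0,15.6],[-13.5,0,0]]
    - [[0,-5.06,15.79],[-13.5,0,0]]

```text
t: 24.18
tcp_pos: [0.4934, -0.259, 0.2804]
tcp_rot: [0.857, 1.397, -0.859]
wrist_force: [-0.9, 0.8, -1.7]
finger_gap: 0.487
```

Request:
play_rows:
  increments:
    - [[0,0,0],[0,0,0]]
    - [[0,0,0],[0,0,0]]
    - [[0,0,0],[0,0,0]]
    - [[0,0,0],[0,0,0]]

```text
t: 24.52
tcp_pos: [0.4947, -0.2549, 0.282]
tcp_rot: [0.855, 1.397, -0.855]
wrist_force: [0.2, 0.1, -2.5]
finger_gap: 0.483
```

```bash
python3 - <<'E'
from h import *
p=read_camera('wrist');s=state();print(s['tcp_pos'].round(4),s['t'],s['finger_gap'],s['wrist_force'].round(1))
cv2.imwrite('pics/w16.png',cv2.resize(p['img'],(800,600),interpolation=cv2.INTER_CUBIC))
q=read_camera('scene');cv2.imwrite('pics/s16.png',cv2.resize(q['img'][170:370,300:500],None,fx=3,fy=3,interpolation=cv2.INTER_CUBIC))
print([wproj(p,np.array([.495+a*.055*np.cos(.468)-b*.067*np.sin(.468),-.256+a*.055*np.sin(.468)+b*.067*np.cos(.468),.058])) for a,b in((1,1),(1,-1),(-1,-1),(-1,1))])
inc((.495,-.256,.14),27)
E
```

```text
[ 0.4948 -0.2549  0.2822] 24.5667 0.48642149795200945 [ 0.   0.5 -1.2]
[(np.float64(302.34277938000514), np.float64(116.46352068893405)), (np.float64(298.1625924592001), np.float64(226.6383328809367)), (np.float64(209.5297423247443), np.float64(226.25075509946788)), (np.float64(206.37547958775625), np.float64(116.02086461086867))]
inc [3.556, -0.005, 0.023] [0.05, 0.0, -0.01] t 24.62 gap 0.483 F [-0.6  0.1 -1.2]
```

View pics/w16.png

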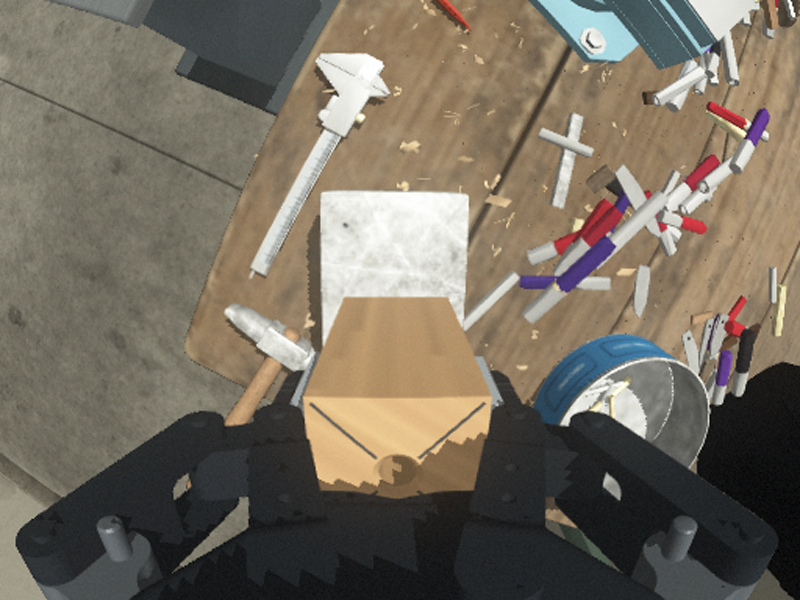

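View pics/s16.png

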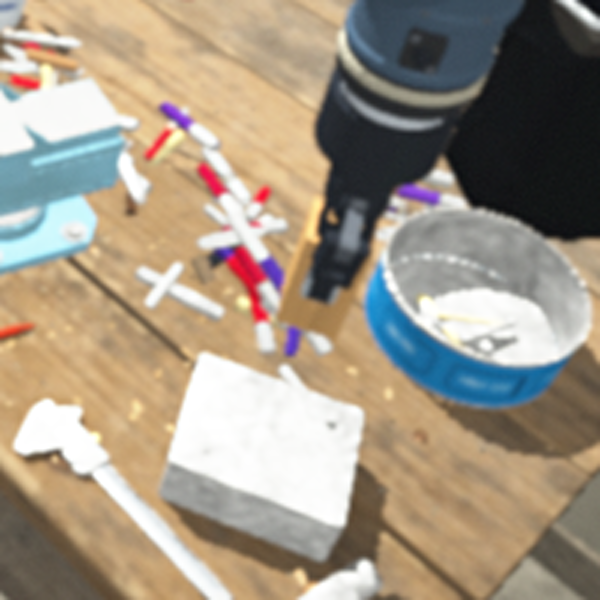

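```bash
python3 - <<'E'
from h import *
p=read_camera('wrist')
print('pan',[atz(*wray(p,(343.7,256)),z).round(3) for z in (.06,.09)])
inc((.497,-.261,.14),27)
E
```

```text
pan [array([ 0.65, -0.3 ,  0.06]), array([ 0.634, -0.291,  0.09 ])]
inc [3.558, -0.017, 0.152] [0.04, 0.01, -0.01] t 24.67 gap 0.487 F [ 0.5  0.1 -1.7]
```

Request:
play_rows:
  increments:
    - [[0.3,0,0.15],[0,0,0]]
    - [[0.9,0,0.15],[0,0,0]]
    - [[1.6,0,0.15],[0,0,0]]
    - [[2.3,0,0.15],[0,0,0]]
    - [[2.9,0,0.15],[0,0,0]]
    - [[3.3,0,0.15],[0,0,0]]
    - [[3.6,-0.02,0.15],[0,0,0]]
    - [[3.7,-0.02,0.15],[0,0,0]]
    - [[3.75,-0.02,0.15],[0,0,0]]
    - [[3.75,-0.02,0.15],[0,0,0]]
    - [[3.75,-0.02,0.15],[0,0,0]]

```text
t: 25.58
tcp_pos: [0.4971, -0.262, 0.1331]
tcp_rot: [0.856, 1.394, -0.856]
wrist_force: [-1.1, -0.6, -2.2]
finger_gap: 0.485
```

Request:
play_rows:
  increments:
    - [[0.05,0,0],[0,0,0]]
    - [[0.1,0,0],[0,0,0]]
    - [[0.15,0,0],[0,0,0]]
    - [[0.2,0,0],[0,0,0]]
    - [[0.23,0,0],[0,0,0]]
    - [[0.25,0,0],[0,0,0]]
    - [[0.25,0,0],[0,0,0]]

```text
t: 26.17
tcp_pos: [0.4965, -0.2619, 0.1221]
tcp_rot: [0.856, 1.396, -0.856]
wrist_force: [0.3, 0.7, -2.0]
finger_gap: 0.487
```

Request:
play_rows:
  increments:
    - [[0.02,0,0],[0,0,0]]
    - [[0.04,0,0],[0,0,0]]
    - [[0.05,0,0],[0,0,0]]
    - [[0.05,0,0],[0,0,0]]

```text
t: 26.5
tcp_pos: [0.4965, -0.2621, 0.1219]
tcp_rot: [0.856, 1.394, -0.856]
wrist_force: [-6.4, 1.6, 16.8]
finger_gap: 0.484
```

Contact on the block (16.8 N). Ease back 1 mm and check before releasing.

Request:
play_rows:
  increments:
    - [[-0.02,0,0],[0,0,0]]
    - [[-0.03,0,0],[0,0,0]]
    - [[-0.03,0,0],[0,0,0]]

```text
t: 26.75
tcp_pos: [0.4966, -0.262, 0.122]
tcp_rot: [0.856, 1.395, -0.856]
wrist_force: [-3.1, 1.3, 8.6]
finger_gap: 0.485
```

```bash
python3 - <<'E'
from h import *
s=state();print(s['tcp_pos'].round(4),s['wrist_force'].round(1))
p=read_camera('wrist');a=cv2.resize(p['img'][100:384,100:412],None,fx=1.25,fy=1.25)
q=read_camera('scene');b=cv2.resize(q['img'][220:360,320:460],(355,355),interpolation=cv2.INTER_CUBIC)
cv2.imwrite('pics/w17.png',np.hstack([a,b]))
E
```

```text
[ 0.4966 -0.262   0.122 ] [-3.1  1.3  8.6]
```

View pics/w17.png

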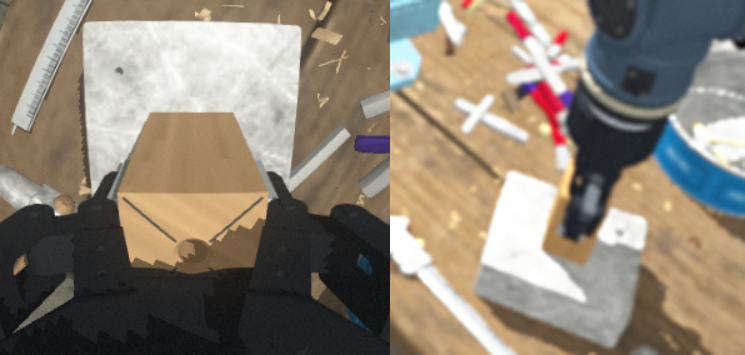

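Request:
play_rows:
  increments:
    - [[0,0,0],[0,0,0]]
    - [[0,0,0],[0,0,0]]
    - [[0,0,0],[0,0,0]]
    - [[0,0,0],[0,0,0]]
    - [[0,0,0],[0,0,0]]
  jaw: -0.4

```text
t: 27.27
tcp_pos: [0.4965, -0.262, 0.1211]
tcp_rot: [0.856, 1.396, -0.856]
wrist_force: [-0.3, -0.5, -0.7]
finger_gap: 0.698
```

Request:
play_rows:
  increments:
    - [[-0.2,0,0],[0,0,0]]
    - [[-0.7,0,0],[0,0,0]]
    - [[-1.4,0,0],[0,0,0]]
    - [[-2.2,0,0],[0,0,0]]
    - [[-3.0,0,0],[0,0,0]]
    - [[-3.6,0,0],[0,0,0]]
    - [[-4.0,0,0],[0,0,0]]
    - [[-4.0,0,0],[0,0,0]]
    - [[-4.0,0,0],[0,0,0]]

```text
t: 28.02
tcp_pos: [0.4969, -0.2621, 0.2825]
tcp_rot: [0.856, 1.393, -0.856]
wrist_force: [0.5, -0.2, -1.1]
finger_gap: 0.7
```

```bash
python3 - <<'E'
from h import *
s=state();print(s['tcp_pos'].round(4),s['wrist_force'].round(1),s['t'],s['finger_gap'])
p=read_camera('wrist');a=cv2.resize(p['img'],(512,384))[:384,:]
q=read_camera('scene');b=cv2.resize(q['img'][130:370,190:460],(432,384),interpolation=cv2.INTER_CUBIC)
cv2.imwrite('pics/w18.png',cv2.resize(np.hstack([a[:,100:450],b]),None,fx=1,fy=1))
E
```

```text
[ 0.4969 -0.2621  0.2825] [ 0.5 -0.2 -1.1] 28.0167 0.6999225968757514
```

View pics/w18.png

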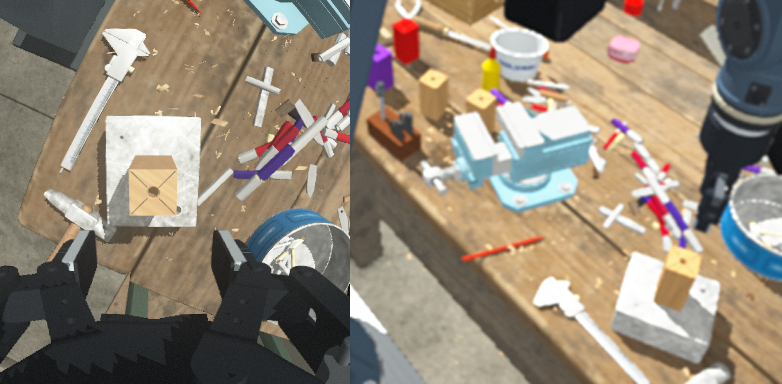

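The picture shows the blank standing upright near the middle of the block, the rod back in the stand, and the other two blanks and the glue bottle where they were. The robot touches nothing, so I am handing in.

```bash
python3 -c "
from h import *
print(hand_in(),state()['t'])"
```

```text
the job is handed in; nothing more can be done
the job is handed in; nothing more can be done
```

I found the short blank, put the depth rod back in the drill stand, and stood the blank upright on the steel bench block. The job was handed in at about 28 s of the 72 s allowed.

- **Measurement:** I probed two of the three blanks.
  - In the middle blank the rod bottomed with the TCP at a height of 145 mm.
  - In the blank farthest from the vice it bottomed at 161 mm, 16 mm higher. That is exactly the difference between a 60 mm and a 44 mm bore.
  - I pressed with about 8–9 N on each bottom. I did not probe the third blank, beside the vice, because exactly one is short.
- **Rod:** it went back into its hole without force, and the picture after release shows it standing upright there.
- **Short blank:** it stands near the middle of the block top. It was set down with about 17 N at contact, eased to about 9 N, then released. The last wrist and scene pictures show it upright, with the other two blanks and the glue bottle where they were.
- **Disagreements:**
  - The scribed lines on the blanks and the bores as seen differed by up to 1 mm, so I aimed halfway between them.
  - The wrist picture put the block about 7 mm from my first estimate, and I corrected for that before setting the blank down.

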